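# Press coin cells home in their holders with a hand press

### The arm

A 6-joint arm with a two-finger parallel gripper is mounted at the origin on the work surface. World frame = base frame: x ahead of the robot, y to its left, z up, the work surface at z = 0. Lengths are in m, angles in rad, forces in N, time in s.
With the tool pointing down it reaches from about 0.325 to 0.9 m from the base axis. Payload 3.5 kg.
Tool frame: the origin (TCP) lies at the very end of the fingers, on their centre line; the grasp point (between the pads) lies 19 mm behind it; z points along the fingers, x is the direction in which the jaws open and shut, and the axes are right-handed (so a half turn about z gives the same grasp; the last joint's range is limited). The gripper opens to 85 mm and grips with 20 to 120 N. Pads are 22 mm wide; open, the fingers measure 114 mm over their backs; the gripper's body (76 mm by 85 mm) begins 54 mm behind the grasp point. The pads swing forward as they close: fully open they stand 13 mm farther back than shut.
Start: joints at [1.17, 0.276, -0.026, 1.268, 0, 1.467], TCP at [0.183, 0.597, 0.231] pointing down, gripper open.
Joint ranges: [-3.12, 3.12], [-0.85, 1.88], [-1.08, 1.24], [-1.95, 2.15], [-1.57, 1.53], [-3.14, 3.14]. Speed limits (rad/s): [2.57, 2.57, 3.14, 3.14, 3.14, 3.14].

### API

Orientations are given as [roll, pitch, yaw] about the fixed x, y, z axes, in that order (R = Rz(yaw) Ry(pitch) Rx(roll)).
In Python, from bench import robot, grab_frame, get_calibration, job, models gives the robot as it stands.
- The arm moves only by the tool move_arm, never from a script. Its argument "commands" is a list of rows, each an object with "slide": the shift along the tool's x, y, z in mm, a list of three; "spin": the turn about the tool's z in rad; "grip": the gripper command: -1 is fully open, 1 is shut, values between are in proportion. In form: [{"slide": [dx, dy, dz], "spin": spin, "grip": grip}, ...]. A call has 1 to 20 rows; each row shifts and turns the commanded pose from where the row before left it, along the tool's axes as they then stand; what a row does not reach is not made up. A row lasts 1/12 s, in which the tool goes at most 41.7 mm and 7.16 degrees, less where a joint would pass 70% of its speed; a pose out of reach is approached as far as the arm can. A call with a gripper value outside its range is refused whole. The fingers move at their own pace and stop on an object; "force" is the grip in N (left out, the last holds). Time passes only in rows, so rows that do not move let the fingers close. It gives the time, the measured TCP pose, the force and the opening at its end, in the units of the state.
- robot.get_state(): the state, without advancing time (a new reading comes with each control period).
- grab_frame(name): name is "side" or "top" or "wrist"; returns (picture, depth): 384x512x3 uint8, red, green, blue; 384x512 float32, m along the optical axis (not along the pixel's ray), 0 where there is no reading.
- get_calibration(name): a dict with "K" (3x3 intrinsics, pixels), "R" (3x3) and "t" (3): a world point X has camera coordinates R X + t; the wrist camera has in their place "tool_from_camera" (4x4, takes a point from camera to tool coordinates, whose origin is the TCP and whose axes are the tool frame's). Camera axes: x right, y down, z forward; pixel columns grow to the right and rows downward; lengths in m; the calibration is good to about 2 mm. The wrist camera is an equidistant fisheye: a pixel r from the principal point sees the ray r / f radians off the axis. A picture is of the moment at which its call begins: read the wrist's pose just before it. get_calibration takes no time and is no camera call.
- job.finish_job(): hands the job in, once; it reports no verdict.
Trained networks look in the newest picture that a camera, given by its name, has taken for a name from the list of things; names that differ only in an ending like _2 or _b are one class to them, and where a whole thing is asked for, a point or a joint stands for the part that bears it (a point fixed in the world has none). Each returns a list of dicts, best first, with "p" (0 to 1); they miss things now and then, are a little off and sometimes report something else, mostly with a low value. They report only what shows in the picture. A call takes as long as a camera call.
- models.find_in(camera, name): "centre" ([row, column] in pixels, amid what is visible of it).
- models.place_of(camera, name): "centre" ([row, column] in pixels: a listed point, or the origin of a listed thing).
The state is a dict: "time": time; "joint_pos": joint angles; "joint_velocities": joint speeds; "joint_torque": joint torques, N m; "eef_pos": TCP position; "ee_rot": TCP orientation; "ft_force": force on the tool from outside, world axes, zero at the start; "torque": the same for the moment, N m; "grip_width": finger opening in m.
Only numpy, scipy, OpenCV 4.12 (cv2) and the standard library are available. Lean on these libraries where they do the work, as an engineer would, in place of code of your own. Each camera call takes 0.05 s, during which the arm holds its last target.

### The job

Put every cell module from the mat flat into a pocket of the press's nest, cell upwards, then pull the sprung lever all the way down so that all the cells are pressed flush, and ease it back up to rest without letting it fly. Then lay every module flat in a pocket of the white tray, one to a pocket, and leave the things lying around alone.

Things in the scene. Friction and masses are not known exactly. Their poses are not given: they have to be found in the camera images.
- press: Blue hand press, screwed down; base 245 x 230 x 18 mm; its place and yaw vary. Origin on the table under the nest's centre; x points from the handle side to the hinge, y along the nest, z up. Hinge cheeks and springs, 85 mm high, stand at x = 122 to 178, |y| below 75 mm. The upright lever comes no nearer than x = 126 mm.
- nest (a point): Centre of the nest's top face, 30 mm above the table; axes as the press. The nest is an aluminium plate (56 mm in x, 226 mm in y) with four square pockets, 36 mm wide and 4 mm deep, in a row at y = -84, -28, 28 and 84 mm, their sides parallel to x and y.
- lever (a joint): Press lever angle, rad: 0 = upright on its rear stop (rest), 1.571 = horizontal towards the press's -x, on its lower stop, platen face level 38 mm above the table. Springs drive it back to 0 with a pull of about 6 N at the bar near the bottom and 2 N at the top; released part-way it flies back. Each cell adds about 3 N at the bar over the last 0.03 rad.
- hinge (a point): Middle of the lever's hinge axis, which lies along the press's y (press x = 150, y = 0, z = 62 mm); axes as the press.
- lever_bar (a point): Centre of the lever's red grip bar: round, 20 mm thick, 106 mm long, along the press's y, 230 mm from the hinge axis: 292 mm above the table at rest, 62 mm when down. Struts hold its ends, and an open window 44 mm deep lies between it and the lever's cross-piece, so fingers can straddle it. The platen, 205 mm long, crosses the lever 150 mm from the hinge.
- module1_mid (a point): Cell module 1: square black plastic holder 30 x 30 x 12 mm (22 g with its cell) with a silver coin cell, 24 mm across, in its top. This point is the holder's centre, 6 mm above its underside; z up, x and y along its sides. The cell's top stands up to 3.5 mm above the holder's top until it is pressed home. At the start it lies flat on the blue-grey mat. Two to four of the four modules are present.
- module2_mid (a point): Cell module 2: square black plastic holder 30 x 30 x 12 mm (22 g with its cell) with a silver coin cell, 24 mm across, in its top. This point is the holder's centre, 6 mm above its underside; z up, x and y along its sides. The cell's top stands up to 3.5 mm above the holder's top until it is pressed home. At the start it lies flat on the blue-grey mat. Two to four of the four modules are present.
- module3_mid (a point): Cell module 3: square black plastic holder 30 x 30 x 12 mm (22 g with its cell) with a silver coin cell, 24 mm across, in its top. This point is the holder's centre, 6 mm above its underside; z up, x and y along its sides. The cell's top stands up to 3.5 mm above the holder's top until it is pressed home. At the start it lies flat on the blue-grey mat. Two to four of the four modules are present.
- module4_mid (a point): Cell module 4: square black plastic holder 30 x 30 x 12 mm (22 g with its cell) with a silver coin cell, 24 mm across, in its top. This point is the holder's centre, 6 mm above its underside; z up, x and y along its sides. The cell's top stands up to 3.5 mm above the holder's top until it is pressed home. At the start it lies flat on the blue-grey mat. Two to four of the four modules are present.
- cell1 (a joint): How far the coin cell of module 1 has been pushed into its holder, m: 0 = standing 3.5 mm proud, 0.0035 = flush. It moves at about 5 N and stays where it is left.
- cell2 (a joint): How far the coin cell of module 2 has been pushed into its holder, m: 0 = standing 3.5 mm proud, 0.0035 = flush. It moves at about 5 N and stays where it is left.
- cell3 (a joint): How far the coin cell of module 3 has been pushed into its holder, m: 0 = standing 3.5 mm proud, 0.0035 = flush. It moves at about 5 N and stays where it is left.
- cell4 (a joint): How far the coin cell of module 4 has been pushed into its holder, m: 0 = standing 3.5 mm proud, 0.0035 = flush. It moves at about 5 N and stays where it is left.
- mat: Blue-grey mat 210 x 210 x 2 mm, fixed, on which the modules come in, on one side of the press or the other. Origin at the centre of its underside.
- tray: White thermoformed tray, fixed, 200 x 145 x 12 mm, with six round pockets 48 mm across and 6 mm deep (floor 6 mm above the table), in three rows along x (x = -64, 0, 64 mm) and two along y (y = -32, 32 mm). Origin at the centre of its underside. On the other side of the press from the mat.
- meter: Yellow multimeter lying on its back, 75 x 150 x 34 mm; bystander. Origin at the centre of its underside.
- bottle: Clear cleaner bottle with a blue cap, 60 mm across, 150 mm tall; bystander. Origin at the centre of its foot.
- driver: Screwdriver with a red handle lying on the table, about 200 mm long; bystander.

How it is judged:
By the outcome, as a careful person would: the job done as asked, in the order asked, and still so for the second after the job is handed in, with the robot touching nothing.
Of module1, module2, module3, module4 only 2 to 4 are there at a start; the rules pass over those that are not, and their reading is None.
At some moment in a run one of module1, module2, module3, module4 may be knocked a few centimetres aside while the robot is not near it.
It also fails if it takes over 210 s, if anything falls off the work surface, if the arm or the gripper's body presses on something with over 40 N, if the wrist force passes 120 N, or if a joint passes its speed limit or range.

## Working session

There is one attempt and no reset: what is moved stays moved. The work goes in short steps, Python scripts to look and compute and a tool call to move; the robot and the scene stay as the last step left them, time stands still between calls to the robot, and variables do not carry over. Pictures are saved under pics/ and viewed, and the job is handed in when it is done.

Besides the shell and the picture viewer there is one more tool, called after "Call:" as name(argument=value, ...), one argument or row to a line, values as JSON. move_arm: Moves the arm, as the interface text tells. Its arguments: {"type":"object","properties":{"commands":{"type":"array","items":{"type":"object","properties":{"slide":{"type":"array","items":{"type":"number"}},"spin":{"type":"number"},"grip":{"type":"number"}}}},"force":{"type":"number"}},"required":["commands"]}

```bash
ls; mkdir -p pics; cat > h.py <<'E'
import numpy as np, cv2
from bench import robot, grab_frame, get_calibration, job, models
from scipy.spatial.transform import Rotation as Rn
def save(n,im): cv2.imwrite('pics/'+n+'.png', cv2.cvtColor(im,cv2.COLOR_RGB2BGR))
def pix2w(cam,rc,z=None,depth=None):
    c=get_calibration(cam);K,R,t=map(np.array,(c['K'],c['R'],c['t']))
    ray=np.linalg.inv(K)@np.array([rc[1],rc[0],1.])
    C=-R.T@t; d=R.T@ray
    if z is not None: return C+d*(z-C[2])/d[2]
    return C+d*depth
def w2pix(cam,X):
    c=get_calibration(cam);K,R,t=map(np.array,(c['K'],c['R'],c['t']))
    p=K@(R@np.array(X)+t);return p[1]/p[2],p[0]/p[2]
def st():
    s=robot.get_state();print('t',s['time'],'pos',np.round(s['eef_pos'],4),'rpy',np.round(s['ee_rot'],4),'F',np.round(s['ft_force'],2),'w',round(float(s['grip_width']),4),'q',np.round(s['joint_pos'],2));return s
E
python3 - <<'E'
from h import *
s=st()
for c in('top','side'):
    im,d=grab_frame(c);save(c+'0',im);cal=get_calibration(c);R=np.array(cal['R']);print(c,-R.T@np.array(cal['t']),R.round(2).tolist(),np.array(cal['K'])[0,0])
    for n in ['nest','lever_bar','hinge','module1_mid','tray','mat','meter','bottle','driver']:
        print(n,[(np.round(r['centre'],1).tolist(),round(r['p'],2)) for r in models.place_of(c,n)][:6])
E
```

```text
pics
t 0.0 pos [0.1831 0.5968 0.2302] rpy [-3.1414e+00  2.2000e-03  1.2730e+00] F [-0.8  -0.36 -0.02] w 0.0852 q [ 1.17  0.28 -0.03  1.27  0.    1.47]
top [0.38947182 0.0028042  1.4520257 ] [[0.02, -1.0, -0.0], [-1.0, -0.02, -0.08], [0.08, 0.0, -1.0]] 403.23610861893445
nest [([181.8, 254.6], 0.57)]
lever_bar [([122.0, 259.7], 0.91)]
hinge [([140.8, 259.1], 0.78)]
module1_mid [([196.4, 350.3], 0.44)]
tray [([190.3, 161.7], 0.65), ([255.5, 353.2], 0.56)]
mat [([190.5, 340.1], 0.85)]
meter [([252.1, 151.1], 0.84)]
bottle [([135.5, 355.1], 0.64)]
driver [([253.5, 353.3], 0.77)]
side [ 0.41154468 -0.71489222  0.86110348] [[1.0, -0.09, 0.01], [-0.05, -0.67, -0.74], [0.07, 0.74, -0.67]] 348.02879642028006
nest [([240.2, 264.5], 0.68)]
lever_bar [([174.3, 321.6], 0.94)]
hinge [([233.3, 311.0], 0.65), ([244.7, 262.2], 0.58)]
module1_mid [([357.4, 256.6], 0.59)]
tray [([182.7, 242.3], 0.69), ([374.2, 177.5], 0.34)]
mat [([338.7, 269.0], 0.69)]
meter [([175.9, 186.9], 0.93)]
bottle [([357.0, 355.6], 0.94)]
driver [([372.9, 177.7], 0.81)]
```

View pics/top0.png

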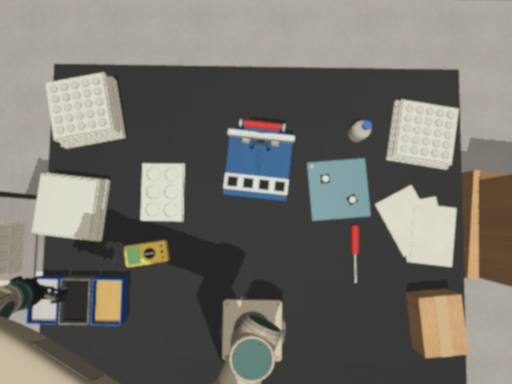

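View pics/side0.png

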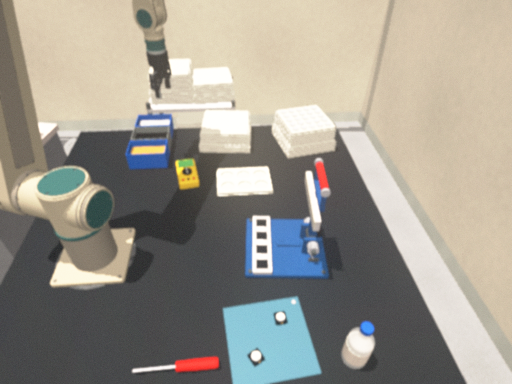

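```bash
python3 - <<'E'
from h import *
im,d=grab_frame('top')
cr=im[110:230,130:380];save('crop1',cv2.resize(cr,None,fx=3.2,fy=3.2,interpolation=cv2.INTER_CUBIC))
ims,ds=grab_frame('side')
cr=ims[200:384,210:340];save('crop2',cv2.resize(cr,None,fx=3.2,fy=3.2,interpolation=cv2.INTER_CUBIC))
for n,rc,z in [('nest',(181.8,254.6),.03),('bar',(122,259.7),.292),('hinge',(140.8,259.1),.062),('mat',(190.5,340.1),0),('tray',(190.3,161.7),0),('m1',(179,325),.016),('m2',(200,352),.016),('bottle',(135.5,355),0),('driver',(253.5,353),.015),('meter',(252,151),.02)]:
    print(n,pix2w('top',rc,z=z).round(3), pix2w('top',rc,depth=d[int(rc[0]+.5),int(rc[1]+.5)]).round(3))
for n,rc,z in [('nest',(240.2,264.5),.03),('bar',(174.3,321.6),.292),('hinge',(233.3,311),.062),('mat',(338.7,269),0),('tray',(182.7,242.3),0),('m1',(317.5,281),.016),('m2',(356,257),.016)]:
    print('side',n,pix2w('side',rc,z=z).round(3))
E
```

```text
nest [ 0.514 -0.001  0.03 ] [ 0.513 -0.001  0.036]
bar [ 0.666 -0.013  0.292] [ 0.664 -0.012  0.302]
hinge [ 0.655 -0.014  0.062] [ 0.648 -0.014  0.095]
mat [ 0.49 -0.31  0.  ] [ 0.489 -0.309  0.004]
tray [0.48  0.334 0.   ] [0.48  0.331 0.011]
m1 [ 0.529 -0.253  0.016] [ 0.529 -0.253  0.012]
m2 [ 0.455 -0.349  0.016] [ 0.455 -0.347  0.022]
bottle [ 0.691 -0.364  0.   ] [ 0.677 -0.346  0.072]
driver [ 0.267 -0.352  0.015] [ 0.265 -0.356 -0.001]
meter [0.261 0.36  0.02 ] [0.262 0.356 0.036]
side nest [ 0.521 -0.001  0.03 ]
side bar [ 0.663 -0.01   0.292]
side hinge [ 0.663 -0.012  0.062]
side mat [ 0.5   -0.305  0.   ]
side tray [ 0.472  0.322 -0.   ]
side m1 [ 0.537 -0.258  0.016]
side m2 [ 0.464 -0.353  0.016]
```

View pics/crop1.png

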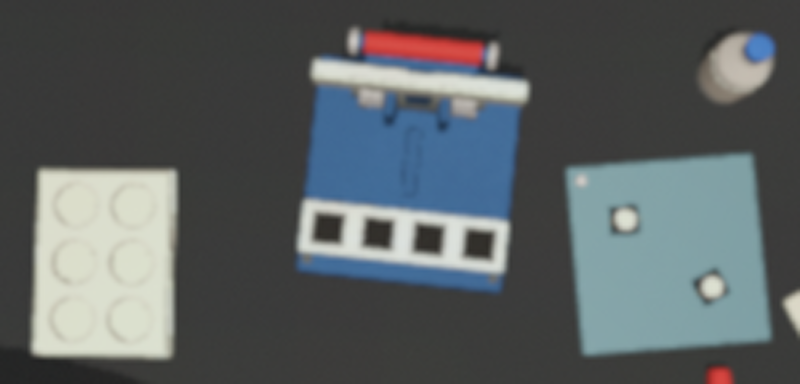

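View pics/crop2.png

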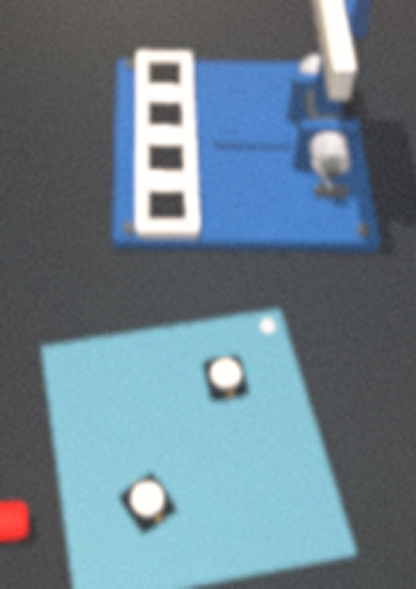

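```bash
python3 - <<'E'
from h import *
ims=[grab_frame('top')[0].astype(float) for _ in range(3)]
im=np.mean(ims,0).astype(np.uint8)
big=cv2.resize(im,None,fx=4,fy=4,interpolation=cv2.INTER_CUBIC)
g=big.max(2)
def blobs(mask,x0,x1,y0,y1,amin,amax,z,lab):
    m=np.zeros_like(mask);m[y0*4:y1*4,x0*4:x1*4]=mask[y0*4:y1*4,x0*4:x1*4]
    n,l,s,c=cv2.connectedComponentsWithStats(m.astype(np.uint8))
    for i in range(1,n):
        a=s[i,4]/16
        if amin<a<amax:
            r=cv2.minAreaRect(np.argwhere(l==i)[:,::-1].astype(np.float32))
            rc=((r[0][1]+.5)/4-.5,(r[0][0]+.5)/4-.5)
            box=(cv2.boxPoints(r)+.5)/4-.5
            P=[pix2w('top',(b[1],b[0]),z=z)[:2] for b in box]
            e=P[1]-P[0];e2=P[2]-P[1]
            print(lab,round(a,1),np.round(rc,1),pix2w('top',rc,z=z)[:2].round(4),'sz',np.linalg.norm(e).round(4),np.linalg.norm(e2).round(4),'yaw',np.arctan2(e[1],e[0]).round(3),np.arctan2(e2[1],e2[0]).round(3))
blobs((g<110),222,292,170,202,30,200,.03,'pocket')
blobs((g<95),305,370,155,222,15,200,.014,'mod')
hsv=cv2.cvtColor(big,cv2.COLOR_RGB2HSV)
blobs((hsv[...,2]>170)&(hsv[...,1]<40),318,370,165,222,15,200,.017,'cell')
blobs((hsv[...,2]>120)&(hsv[...,1]>60)&(hsv[...,0]>80)&(hsv[...,0]<115),300,380,150,230,500,20000,.002,'mat')
blobs((hsv[...,2]>150),130,200,150,235,500,20000,.012,'tray')
blobs((hsv[...,2]>150)&(hsv[...,1]<60),215,300,165,210,200,20000,.03,'nest')
blobs((hsv[...,2]>100)&(hsv[...,1]>130)&((hsv[...,0]<10)|(hsv[...,0]>170)),230,300,110,140,50,20000,.292,'bar')
E
```

```text
pocket 65.6 [180.9 232. ] [0.5156 0.0789] sz 0.0294 0.0292 yaw -0.084 -1.66
pocket 64.9 [182.5 247.7] [0.5108 0.0233] sz 0.0292 0.029 yaw -0.115 -1.688
pocket 65.3 [184.2 263.5] [ 0.5056 -0.0325] sz 0.029 0.0293 yaw -0.115 -1.685
pocket 65.4 [185.9 279.2] [ 0.5004 -0.0882] sz 0.029 0.0293 yaw -0.099 -1.666
cell 32.6 [178.1 325.1] [ 0.532  -0.2528] sz 0.0232 0.0215 yaw -1.555 -3.14
cell 31.9 [199.1 352.1] [ 0.4584 -0.349 ] sz 0.0214 0.0214 yaw -1.555 3.138
tray 2497.3 [191.8 162.1] [0.474  0.3294] sz 0.2099 0.1573 yaw 0.011 -1.582
nest 783.4 [183.4 255.6] [ 0.5082 -0.0047] sz 0.0628 0.2302 yaw -0.087 -1.665
bar 269.4 [124.3 261.9] [ 0.6597 -0.0189] sz 0.0225 0.1089 yaw -0.087 -1.663
```

Call:
move_arm(
  commands=[
    {"spin":0.124},
    {"spin":0.124},
    {"spin":0.124},
    {"spin":0.124},
    {"spin":0.124},
    {"spin":0.124},
    {"spin":0.124},
    {"spin":0.124},
    {"spin":0.124},
    {"spin":0.124},
    {"spin":0.123},
    {"slide":[16,36,0]},
    {"slide":[16,36,0]},
    {"slide":[16,36,0]},
    {"slide":[16,36,0]},
    {"slide":[16,36,0]},
    {"slide":[16,36,0]},
    {"slide":[16,36,0]},
    {"slide":[16,36,0]},
    {"slide":[16,36,0]},
  ],
)

```text
$.commands[0]: bad value
```

Call:
move_arm(
  commands=[
    {"slide":[16,36,0]},
    {"slide":[16,36,0]},
    {"slide":[16,36,0]},
    {"slide":[16,36,0]},
    {"slide":[16,36,0]},
    {"slide":[16,36,0]},
    {"slide":[16,36,0]},
    {"slide":[16,36,0]},
    {"slide":[16,36,0]},
    {"slide":[16,36,0]},
    {"slide":[16,36,0]},
    {"slide":[16,36,0]},
    {"slide":[16,36,0]},
    {"slide":[16,36,0]},
    {"slide":[16,36,0]},
    {"slide":[0,0,0]},
  ],
)

```text
$.commands[0]: bad value
```

```bash
cat >> h.py <<'E'
def wcal():
    c=get_calibration('wrist');return np.array(c['K']),np.array(c['tool_from_camera'])
def wrist_w(rc,s,z):
    K,T=wcal()
    v=np.array([(rc[1]-K[0,2])/K[0,0],(rc[0]-K[1,2])/K[1,1]]);th=np.linalg.norm(v)
    u=v/max(th,1e-9);ray=np.array([*(np.sin(th)*u),np.cos(th)])
    R=Rn.from_euler('xyz',s['ee_rot']).as_matrix()
    C=R@T[:3,3]+s['eef_pos'];d=R@T[:3,:3]@ray
    return C+d*(z-C[2])/d[2]
def wrist_pix(X,s):
    K,T=wcal();R=Rn.from_euler('xyz',s['ee_rot']).as_matrix()
    p=T[:3,:3].T@(R.T@(np.array(X)-s['eef_pos'])-T[:3,3])
    th=np.arctan2(np.hypot(p[0],p[1]),p[2]);u=p[:2]/np.hypot(p[0],p[1])
    return K[1,2]+K[1,1]*th*u[1],K[0,2]+K[0,0]*th*u[0]
def rectify(im,s,c,z,half,n=560):
    # top-down metric view of plane z: rows down = -x, cols right = -y
    a=np.linspace(half,-half,n);mx=np.zeros((n,n),np.float32);my=mx.copy()
    K,T=wcal();R=Rn.from_euler('xyz',s['ee_rot']).as_matrix()
    X=np.stack(np.broadcast_arrays(c[0]+a[:,None],c[1]+a[None,:],np.array(z)),-1).reshape(-1,3)
    p=((X-s['eef_pos'])@R-T[:3,3])@T[:3,:3]
    r=np.hypot(p[:,0],p[:,1]);th=np.arctan2(r,p[:,2])
    mx=(K[0,2]+K[0,0]*th*p[:,0]/r).reshape(n,n).astype(np.float32);my=(K[1,2]+K[1,1]*th*p[:,1]/r).reshape(n,n).astype(np.float32)
    return cv2.remap(im,mx,my,cv2.INTER_CUBIC)
def rect_w(px,c,half,n=560): # px=(col,row)
    return np.array([c[0]+half-2*half*px[1]/(n-1),c[1]+half-2*half*px[0]/(n-1)])
E
python3 - <<'E'
from h import *
s=st();im,d=grab_frame('wrist');save('w1',im)
print(wcal())
save('w1r',rectify(im,s,(.495,-.30),.012,.12))
print(models.place_of('wrist','module1_mid'),[ (r['centre'],r['p']) for r in models.find_in('wrist','module1_mid')])
E
```

```text
t 1.25 pos [0.1834 0.5975 0.2313] rpy [3.1416e+00 1.0000e-04 1.2730e+00] F [0.25 0.01 0.29] w 0.0858 q [ 1.17  0.28 -0.03  1.27 -0.    1.47]
(array([[297.31863964,   0.        , 253.79378102],
       [  0.        , 297.31863964, 187.64932655],
       [  0.        ,   0.        ,   1.        ]]), array([[ 9.99999358e-01,  3.38273166e-04,  1.08131419e-03,
         9.55673557e-04],
       [-6.56290717e-04,  9.50912666e-01,  3.09458675e-01,
        -7.88998272e-02],
       [-9.23553797e-04, -3.09459186e-01,  9.50912277e-01,
        -1.42877183e-01],
       [ 0.00000000e+00,  0.00000000e+00,  0.00000000e+00,
         1.00000000e+00]]))
[] []
```

View pics/w1.png

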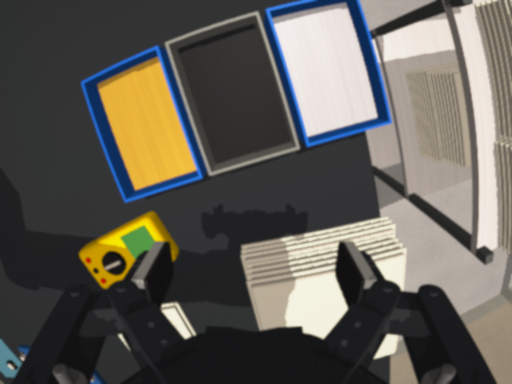

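View pics/w1r.png

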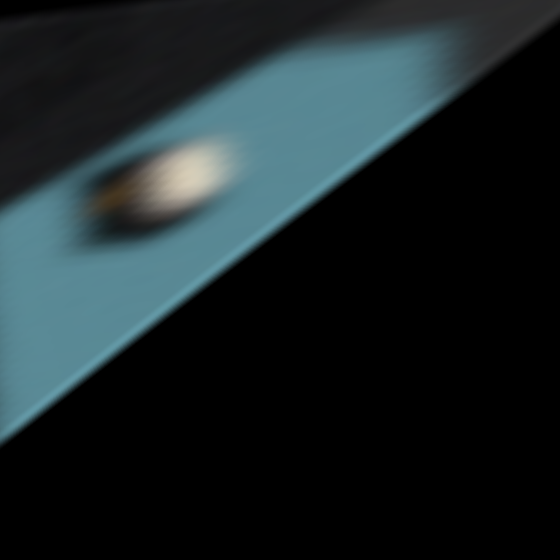

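Call:
move_arm(
  commands=[
    {"slide":[0,0,0],"spin":0.124,"grip":-1},
    {"slide":[0,0,0],"spin":0.124,"grip":-1},
    {"slide":[0,0,0],"spin":0.124,"grip":-1},
    {"slide":[0,0,0],"spin":0.124,"grip":-1},
    {"slide":[0,0,0],"spin":0.124,"grip":-1},
    {"slide":[0,0,0],"spin":0.124,"grip":-1},
    {"slide":[0,0,0],"spin":0.124,"grip":-1},
    {"slide":[0,0,0],"spin":0.124,"grip":-1},
    {"slide":[0,0,0],"spin":0.124,"grip":-1},
    {"slide":[0,0,0],"spin":0.124,"grip":-1},
    {"slide":[0,0,0],"spin":0.123,"grip":-1},
    {"slide":[0,0,0],"spin":0,"grip":-1},
  ],
)

```text
time: 2.4
eef_pos: [0.1834, 0.5975, 0.2313]
ee_rot: [3.142, 0.0, -0.092]
ft_force: [-0.1, -0.2, 0.1]
grip_width: 0.0856
```

Call:
move_arm(
  commands=[
    {"slide":[16,36,0],"spin":0,"grip":-1},
    {"slide":[16,36,0],"spin":0,"grip":-1},
    {"slide":[16,36,0],"spin":0,"grip":-1},
    {"slide":[16,36,0],"spin":0,"grip":-1},
    {"slide":[16,36,0],"spin":0,"grip":-1},
    {"slide":[16,36,0],"spin":0,"grip":-1},
    {"slide":[16,36,0],"spin":0,"grip":-1},
    {"slide":[16,36,0],"spin":0,"grip":-1},
    {"slide":[16,36,0],"spin":0,"grip":-1},
    {"slide":[16,36,0],"spin":0,"grip":-1},
    {"slide":[16,36,0],"spin":0,"grip":-1},
    {"slide":[16,36,0],"spin":0,"grip":-1},
  ],
)

```text
time: 3.4
eef_pos: [0.3359, 0.1483, 0.2317]
ee_rot: [-3.141, -0.001, -0.086]
ft_force: [0.4, 0.4, 0.5]
grip_width: 0.085
```

Call:
move_arm(
  commands=[
    {"slide":[16,36,0],"spin":0,"grip":-1},
    {"slide":[16,36,0],"spin":0,"grip":-1},
    {"slide":[16,36,0],"spin":0,"grip":-1},
    {"slide":[16,36,0],"spin":0,"grip":-1},
    {"slide":[16,36,0],"spin":0,"grip":-1},
    {"slide":[16,36,0],"spin":0,"grip":-1},
    {"slide":[16,36,0],"spin":0,"grip":-1},
    {"slide":[16,36,0],"spin":0,"grip":-1},
    {"slide":[16,36,0],"spin":0,"grip":-1},
    {"slide":[16,36,0],"spin":0,"grip":-1},
    {"slide":[16,36,0],"spin":0,"grip":-1},
    {"slide":[16,36,0],"spin":0,"grip":-1},
    {"slide":[0,20,0],"spin":0,"grip":-1},
    {"slide":[0,0,0],"spin":0,"grip":-1},
  ],
)

```text
time: 4.57
eef_pos: [0.487, -0.322, 0.231]
ee_rot: [3.139, -0.001, -0.091]
ft_force: [0.2, 0.1, 0.7]
grip_width: 0.0853
```

```bash
python3 - <<'E'
from h import *
s=st();im,d=grab_frame('wrist');save('w2',im)
save('w2r',rectify(im,s,(.495,-.30),.014,.12))
print([(r['centre'],r['p'],wrist_w(r['centre'],s,.008).round(4)) for r in models.place_of('wrist','module1_mid')])
E
```

```text
t 4.5667 pos [ 0.487 -0.322  0.231] rpy [ 3.1395e+00 -7.0000e-04 -9.0700e-02] F [0.21 0.12 0.65] w 0.0853 q [-0.69  0.2  -0.12  1.25 -0.    0.97]
[([179.8, 237.1], 0.86, array([ 0.4639, -0.3486,  0.008 ]))]
```

View pics/w2.png

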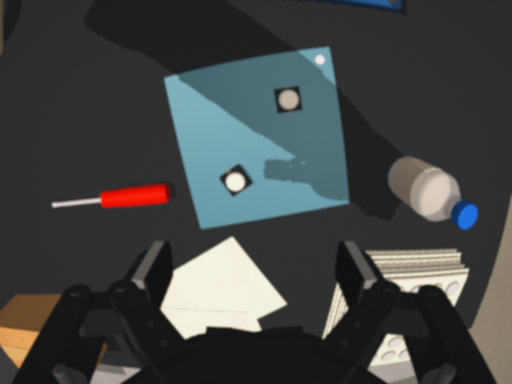

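View pics/w2r.png

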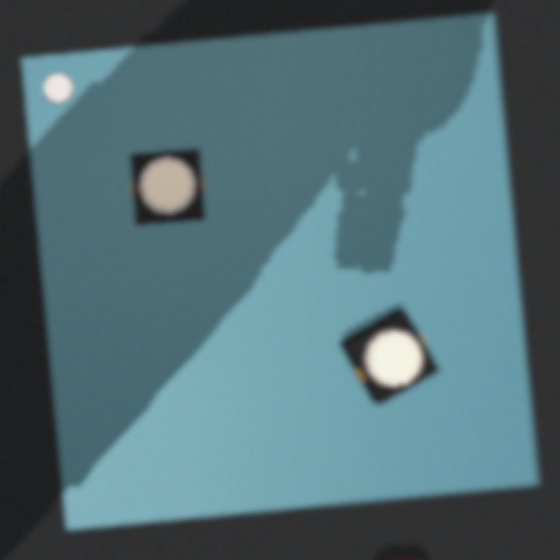

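```bash
cat >> h.py <<'E'
def mods(im,s,c=(.495,-.30),half=.12,z=.014,name=None):
    r=rectify(im,s,c,z,half);hsv=cv2.cvtColor(r,cv2.COLOR_RGB2HSV)
    blue=((hsv[...,0]>80)&(hsv[...,0]<115)&(hsv[...,1]>60)&(hsv[...,2]>75))
    m=(~blue).astype(np.uint8);m=cv2.morphologyEx(m,cv2.MORPH_OPEN,np.ones((5,5)))
    n,l,stt,cc=cv2.connectedComponentsWithStats(m);out=[]
    k=(560/(2*half))**2
    for i in range(1,n):
        a=stt[i,4]/k*1e6
        if 500<a<1500:
            b=cv2.minAreaRect(np.argwhere(l==i)[:,::-1].astype(np.float32))
            bx=cv2.boxPoints(b);w=rect_w(b[0],c,half)
            P=[rect_w(q,c,half) for q in bx];e=P[1]-P[0];e2=P[2]-P[1]
            yaw=(np.arctan2(e[1],e[0])+np.pi/4)%(np.pi/2)-np.pi/4
            out.append((w,yaw));print('mod',w.round(4),'yaw',round(yaw,3),'size',np.linalg.norm(e).round(4),np.linalg.norm(e2).round(4),'area',round(a))
    return out
def delta(target,s,yaw=None):
    """tool-frame slide mm to world target xyz, after optional yaw change"""
    y=s['ee_rot'][2] if yaw is None else yaw
    d=(np.array(target)-s['eef_pos'])*1000
    return 'slide',np.round([d[0]*np.cos(y)+d[1]*np.sin(y),d[0]*np.sin(y)-d[1]*np.cos(y),-d[2]],1),'spin',round(s['ee_rot'][2]-y,3)
E
python3 - <<'E'
from h import *
s=robot.get_state();im,d=grab_frame('wrist')
for w,y in mods(im,s):
  for k in(0,1,-1,2):
    yy=y+k*np.pi/2
    if abs(yy)<1.8: print(k,delta([w[0],w[1],.05],s,yy))
E
```

```text
mod [ 0.535  -0.2521] yaw 0.085 size 0.0343 0.03 area 906
mod [ 0.4624 -0.3477] yaw 0.519 size 0.0349 0.0315 area 936
0 ('slide', array([ 54.3, -61.4, 181. ]), 'spin', np.float64(-0.174))
1 ('slide', array([ 61.4,  54.3, 181. ]), 'spin', np.float64(-1.745))
-1 ('slide', array([-61.4, -54.3, 181. ]), 'spin', np.float64(1.397))
0 ('slide', array([-35.4,  14.2, 181. ]), 'spin', np.float64(-0.608))
-1 ('slide', array([ 14.2,  35.4, 181. ]), 'spin', np.float64(0.962))
```

Call:
move_arm(
  commands=[
    {"slide":[0,0,0],"spin":-0.087,"grip":-0.2},
    {"slide":[0,0,0],"spin":-0.087,"grip":-0.2},
    {"slide":[27.1,-30.7,0],"spin":0,"grip":-0.2},
    {"slide":[27.1,-30.7,0],"spin":0,"grip":-0.2},
    {"slide":[0,0,35],"spin":0,"grip":-0.2},
    {"slide":[0,0,35],"spin":0,"grip":-0.2},
    {"slide":[0,0,35],"spin":0,"grip":-0.2},
    {"slide":[0,0,35],"spin":0,"grip":-0.2},
    {"slide":[0,0,0],"spin":0,"grip":-0.2},
    {"slide":[0,0,0],"spin":0,"grip":-0.2},
  ],
)

```text
time: 5.55
eef_pos: [0.533, -0.2491, 0.0898]
ee_rot: [-3.138, 0.005, 0.086]
ft_force: [-0.1, -0.4, 1.4]
grip_width: 0.0513
```

```bash
python3 - <<'E'
from h import *
s=st();im,d=grab_frame('wrist');save('w3',im)
for w,y in mods(im,s,c=(.535,-.252),half=.06): print(delta([w[0],w[1],.0065],s,y))
save('w3r',rectify(im,s,(.535,-.252),.014,.06))
E
```

```text
t 5.55 pos [ 0.533  -0.2491  0.0898] rpy [-3.138   0.0045  0.0864] F [-0.12 -0.41  1.44] w 0.0513 q [-0.55  0.33 -0.28  0.97  0.    0.94]
mod [ 0.5872 -0.2932] yaw 0.077 size 0.0386 0.017 area 561
mod [ 0.5363 -0.252 ] yaw 0.082 size 0.036 0.0285 area 920
mod [ 0.4859 -0.2976] yaw 0.0 size 0.0288 0.0219 area 522
('slide', array([50.7, 48.2, 83.3]), 'spin', np.float64(0.01))
('slide', array([ 3. ,  3.2, 83.3]), 'spin', np.float64(0.004))
('slide', array([-47.1,  48.6,  83.3]), 'spin', np.float64(0.086))
```

View pics/w3.png

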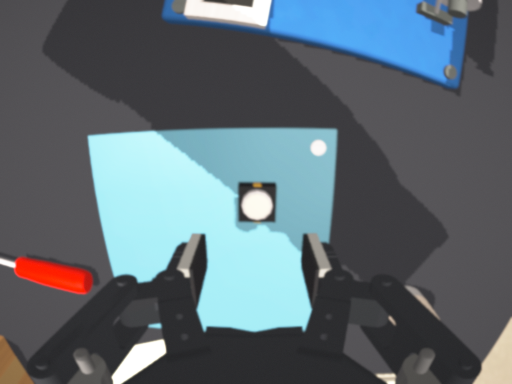

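View pics/w3r.png

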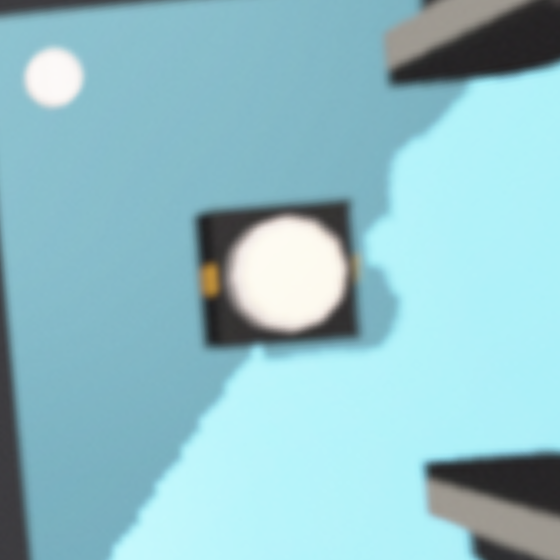

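Call:
move_arm(
  commands=[
    {"slide":[2.7,4.1,20],"spin":0,"grip":-0.2},
    {"slide":[0,0,25],"spin":0,"grip":-0.2},
    {"slide":[0,0,20],"spin":0,"grip":-0.2},
    {"slide":[0,0,12],"spin":0,"grip":-0.2},
    {"slide":[0,0,6],"spin":0,"grip":-0.2},
    {"slide":[0,0,0],"spin":0,"grip":-0.2},
  ],
)

```text
time: 6.1
eef_pos: [0.5387, -0.2557, 0.009]
ee_rot: [3.141, -0.001, 0.084]
ft_force: [0.6, 0.0, 0.1]
grip_width: 0.0512
```

```bash
python3 - <<'E'
from h import *
s=st();im,d=grab_frame('wrist');save('w4',im)
E
```

```text
t 6.1 pos [ 0.5387 -0.2557  0.009 ] rpy [ 3.1412e+00 -6.0000e-04  8.4300e-02] F [0.57 0.01 0.1 ] w 0.0512 q [-0.55  0.43 -0.33  0.81  0.    0.93]
```

View pics/w4.png

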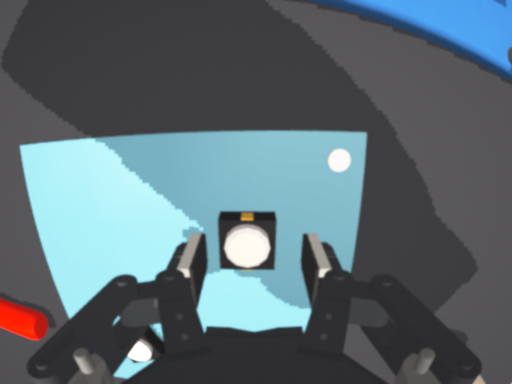

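Call:
move_arm(
  commands=[
    {"slide":[-2.6,-2.5,2.5],"spin":0,"grip":-0.2},
    {"slide":[0,0,0],"spin":0,"grip":-0.2},
  ],
)

```text
time: 6.32
eef_pos: [0.5359, -0.2534, 0.007]
ee_rot: [3.141, -0.001, 0.084]
ft_force: [-0.3, -0.3, 0.3]
grip_width: 0.0511
```

```bash
python3 - <<'E'
from h import *
s=st();im,d=grab_frame('wrist');save('w5',im[190:340,150:370])
print([(r['centre'],r['p'],wrist_w(r['centre'],s,.008).round(4)) for r in models.place_of('wrist','module1_mid')])
print(wrist_pix(s['eef_pos'],s),wrist_pix([.536,-.253,.0175],s),wrist_pix([.536,-.253,.014],s))
r=rectify(im,s,(.536,-.253),.014,.04);save('w5r',r)
E
```

```text
t 6.3167 pos [ 0.5359 -0.2534  0.007 ] rpy [ 3.1408e+00 -1.2000e-03  8.4200e-02] F [-0.34 -0.35  0.34] w 0.0511 q [-0.55  0.42 -0.34  0.8   0.    0.94]
[([348.0, 143.3], 0.78, array([ 0.463 , -0.3507,  0.008 ])), ([248.0, 253.7], 0.44, array([ 0.5369, -0.2538,  0.008 ]))]
(np.float64(246.34465217529575), np.float64(251.90617105915962)) (np.float64(255.63883762592656), np.float64(252.09251186691776)) (np.float64(252.22140328797587), np.float64(252.12323650761078))
```

View pics/w5r.png

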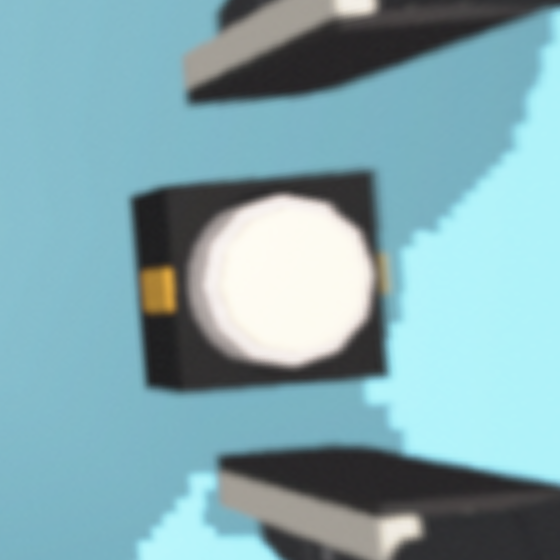

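Call:
move_arm(
  commands=[
    {"slide":[0,0,0],"spin":0,"grip":1},
    {"slide":[0,0,0],"spin":0,"grip":1},
    {"slide":[0,0,0],"spin":0,"grip":1},
    {"slide":[0,0,0],"spin":0,"grip":1},
    {"slide":[0,0,0],"spin":0,"grip":1},
    {"slide":[0,0,0],"spin":0,"grip":1},
  ],
  force=30,
)

```text
time: 6.92
eef_pos: [0.5361, -0.2537, 0.0065]
ee_rot: [3.141, -0.001, 0.084]
ft_force: [-0.1, 0.6, 5.6]
grip_width: 0.029
```

Call:
move_arm(
  commands=[
    {"slide":[0,0,-10],"spin":0,"grip":1},
    {"slide":[0,0,-30],"spin":0,"grip":1},
    {"slide":[0,0,-30],"spin":0,"grip":1},
    {"slide":[0,0,-30],"spin":0,"grip":1},
    {"slide":[0,0,0],"spin":0,"grip":1},
  ],
)

```text
time: 7.33
eef_pos: [0.5394, -0.2557, 0.1125]
ee_rot: [3.135, -0.009, 0.084]
ft_force: [0.8, -0.7, 0.1]
grip_width: 0.0292
```

```bash
python3 - <<'E'
from h import *
s=st();im,d=grab_frame('wrist');save('w6',im)
y=-.091;n=np.array([.508,-.0047])
Y=np.array([-np.sin(y),np.cos(y)])
for q in(-84,-28,28,84):
    p=n+Y*q/1000;print(q,p.round(4),delta([*p,.1],s,y))
E
```

```text
t 7.3333 pos [ 0.5394 -0.2557  0.1125] rpy [ 3.1351 -0.0088  0.0841] F [ 0.82 -0.7   0.13] w 0.0292 q [-0.55  0.31 -0.25  1.   -0.    0.94]
-84 [ 0.5004 -0.0884] ('slide', array([ -54.1, -163.1,   12.5]), 'spin', np.float64(0.175))
-28 [ 0.5055 -0.0326] ('slide', array([ -54.1, -219.1,   12.5]), 'spin', np.float64(0.175))
28 [0.5105 0.0232] ('slide', array([ -54.1, -275.1,   12.5]), 'spin', np.float64(0.175))
84 [0.5156 0.079 ] ('slide', array([ -54.1, -331.1,   12.5]), 'spin', np.float64(0.175))
```

View pics/w6.png

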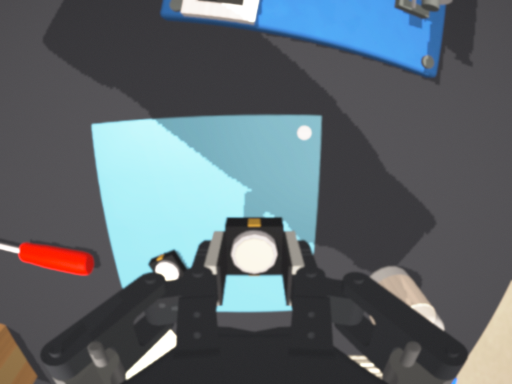

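Call:
move_arm(
  commands=[
    {"slide":[0,0,0],"spin":0.0875,"grip":1},
    {"slide":[0,0,0],"spin":0.0875,"grip":1},
    {"slide":[-6.8,-34.4,0],"spin":0,"grip":1},
    {"slide":[-6.8,-34.4,0],"spin":0,"grip":1},
    {"slide":[-6.8,-34.4,0],"spin":0,"grip":1},
    {"slide":[-6.8,-34.4,0],"spin":0,"grip":1},
    {"slide":[-6.8,-34.4,0],"spin":0,"grip":1},
    {"slide":[-6.8,-34.4,0],"spin":0,"grip":1},
    {"slide":[-6.8,-34.4,0],"spin":0,"grip":1},
    {"slide":[-6.5,-34.3,0],"spin":0,"grip":1},
    {"slide":[0,0,0],"spin":0,"grip":1},
    {"slide":[0,0,0],"spin":0,"grip":1},
  ],
)

```text
time: 8.38
eef_pos: [0.5049, 0.0271, 0.1046]
ee_rot: [3.141, 0.003, -0.087]
ft_force: [-0.9, -0.7, -0.4]
grip_width: 0.0291
```

```bash
cat >> h.py <<'E'
def pockets(im,s,c,half=.1,z=.03,show=None):
    r=rectify(im,s,c,z,half);g=r.max(2)
    hsv=cv2.cvtColor(r,cv2.COLOR_RGB2HSV)
    if show: save(show,r)
E
python3 - <<'E'
from h import *
s=st();im,d=grab_frame('wrist');save('w7',im)
pockets(im,s,(.5105,.0232),.1,.03,'w7r')
E
```

```text
t 8.3833 pos [0.5049 0.0271 0.1046] rpy [ 3.1412e+00  2.8000e-03 -8.7400e-02] F [-0.88 -0.74 -0.44] w 0.0291 q [-0.07  0.17 -0.44  0.96 -0.    1.58]
```

View pics/w7.png

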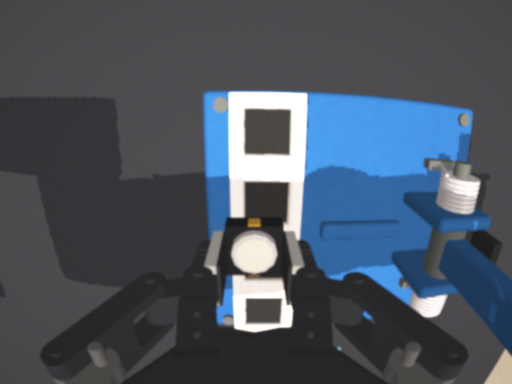

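View pics/w7r.png

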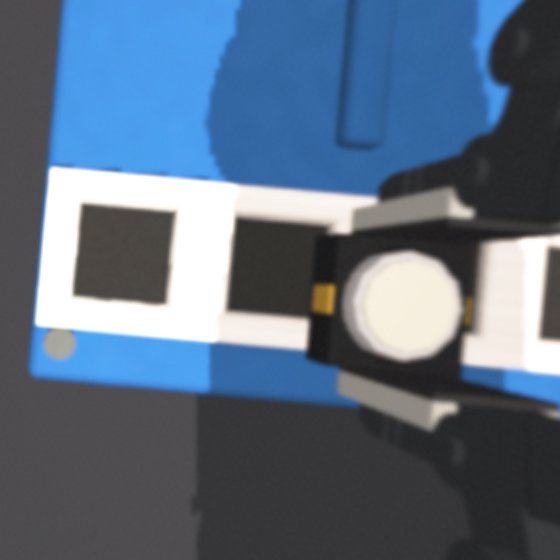

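Call:
move_arm(
  commands=[
    {"slide":[10,3.2,20],"spin":0.003,"grip":1},
    {"slide":[0,0,22],"spin":0,"grip":1},
    {"slide":[0,0,0],"spin":0,"grip":1},
    {"slide":[0,0,0],"spin":0,"grip":1},
  ],
)

```text
time: 8.77
eef_pos: [0.5144, 0.0203, 0.0624]
ee_rot: [3.141, 0.005, -0.096]
ft_force: [0.1, -0.0, 0.1]
grip_width: 0.0291
```

```bash
python3 - <<'E'
from h import *
s=st();im,d=grab_frame('wrist');save('w8',im)
pockets(im,s,(.5105,.0232),.1,.03,'w8r')
print(delta([.5146,.0230,.034],s,-.0905))
E
```

```text
t 8.7667 pos [0.5144 0.0203 0.0624] rpy [ 3.1413  0.0047 -0.0961] F [ 0.09 -0.04  0.14] w 0.0291 q [-0.09  0.24 -0.47  0.87 -0.    1.58]
('slide', array([-0. , -2.7, 28.4]), 'spin', np.float64(-0.006))
```

View pics/w8.png

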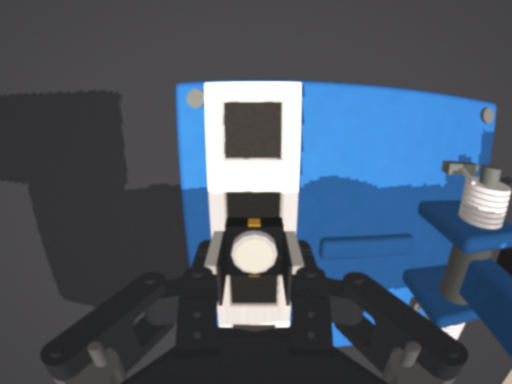

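View pics/w8r.png

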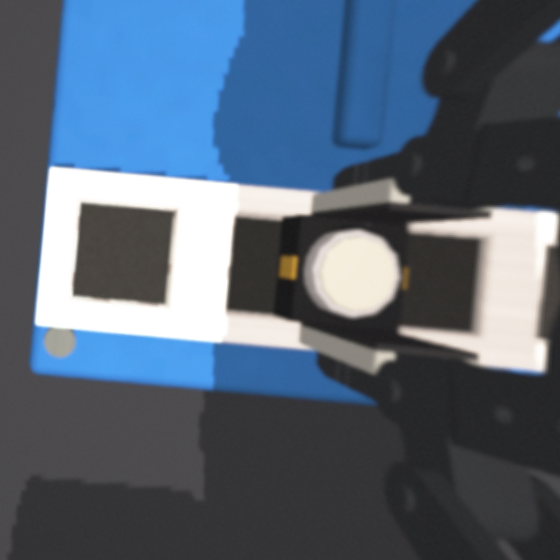

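Call:
move_arm(
  commands=[
    {"slide":[0,-2.7,8],"spin":-0.006,"grip":1},
    {"slide":[0,0,10],"spin":0,"grip":1},
    {"slide":[0,0,6],"spin":0,"grip":1},
    {"slide":[0,0,0],"spin":0,"grip":1},
    {"slide":[0,0,0],"spin":0,"grip":1},
  ],
)

```text
time: 9.23
eef_pos: [0.5158, 0.0243, 0.0392]
ee_rot: [3.142, 0.002, -0.088]
ft_force: [-0.6, 1.0, 0.1]
grip_width: 0.0287
```

```bash
python3 - <<'E'
from h import *
s=st();im,d=grab_frame('wrist');save('w9',im)
save('w9r',rectify(im,s,(.5146,.023),.03,.06))
print(delta([.5146,.0230,.031],s,-.0905))
E
```

```text
t 9.2333 pos [0.5158 0.0243 0.0392] rpy [ 3.1415e+00  1.5000e-03 -8.7800e-02] F [-0.57  1.02  0.1 ] w 0.0287 q [-0.08  0.27 -0.49  0.82 -0.    1.58]
('slide', array([-1. ,  1.4,  8.2]), 'spin', np.float64(0.003))
```

View pics/w9r.png

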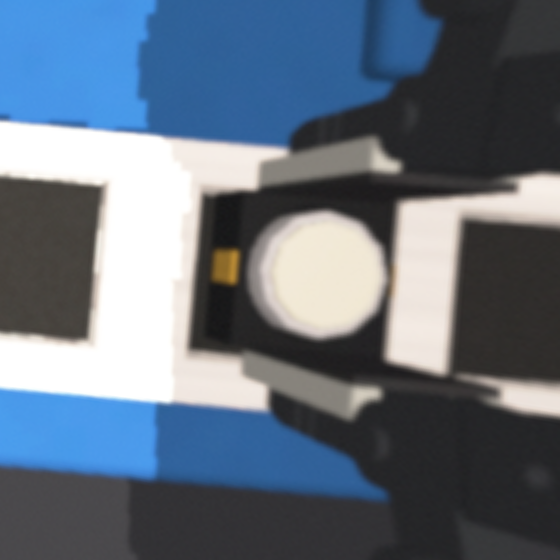

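Call:
move_arm(
  commands=[
    {"slide":[-1,1.2,3],"spin":0,"grip":1},
    {"slide":[0,0,3],"spin":0,"grip":1},
    {"slide":[0,0,1],"spin":0,"grip":1},
    {"slide":[0,0,0],"spin":0,"grip":1},
    {"slide":[0,0,0],"spin":0,"grip":1},
  ],
)

```text
time: 9.7
eef_pos: [0.5153, 0.0231, 0.0328]
ee_rot: [3.142, 0.0, -0.088]
ft_force: [-0.6, 0.1, -0.6]
grip_width: 0.0292
```

```bash
python3 - <<'E'
from h import *
s=st();im,d=grab_frame('wrist');save('w10',im)
save('w10r',rectify(im,s,(.5146,.023),.03,.06))
print(delta([.5146,.0230,.031],s,-.0905))
E
```

```text
t 9.7 pos [0.5153 0.0231 0.0328] rpy [ 3.1416e+00  1.0000e-04 -8.8000e-02] F [-0.59  0.09 -0.64] w 0.0292 q [-0.08  0.28 -0.49  0.8  -0.    1.58]
('slide', array([-0.7,  0.1,  1.8]), 'spin', np.float64(0.003))
```

View pics/w10r.png

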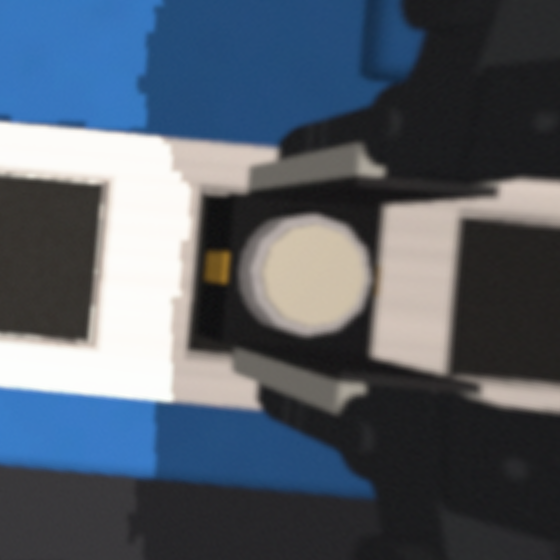

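Call:
move_arm(
  commands=[
    {"slide":[-0.4,0,1.4],"spin":0,"grip":1},
    {"slide":[0,0,0],"spin":0,"grip":1},
    {"slide":[0,0,0],"spin":0,"grip":0.1},
    {"slide":[0,0,0],"spin":0,"grip":-0.1},
    {"slide":[0,0,0],"spin":0,"grip":-0.1},
    {"slide":[0,0,0],"spin":0,"grip":-0.1},
  ],
)

```text
time: 10.25
eef_pos: [0.5151, 0.0231, 0.0315]
ee_rot: [3.142, -0.0, -0.088]
ft_force: [-0.4, -0.1, -0.2]
grip_width: 0.047
```

Call:
move_arm(
  commands=[
    {"slide":[0,0,-10],"spin":0,"grip":-0.1},
    {"slide":[0,0,-30],"spin":0,"grip":-0.1},
    {"slide":[0,0,-30],"spin":0,"grip":-0.1},
    {"slide":[0,0,0],"spin":0,"grip":-0.1},
    {"slide":[0,0,0],"spin":0,"grip":-0.1},
  ],
)

```text
time: 10.67
eef_pos: [0.5175, 0.0229, 0.1043]
ee_rot: [-3.142, -0.006, -0.088]
ft_force: [-0.1, 0.4, -0.5]
grip_width: 0.0471
```

```bash
python3 - <<'E'
from h import *
s=st();im,d=grab_frame('wrist');save('w11',im)
save('w11r',rectify(im,s,(.5146,.023),.038,.06))
print(delta([.463,-.348,.1],s,.519))
E
```

```text
t 10.6667 pos [0.5175 0.0229 0.1043] rpy [-3.1415 -0.006  -0.088 ] F [-0.15  0.42 -0.47] w 0.0471 q [-0.08  0.19 -0.43  0.95  0.    1.58]
('slide', array([-231.3,  295. ,    4.3]), 'spin', np.float64(-0.607))
```

View pics/w11r.png

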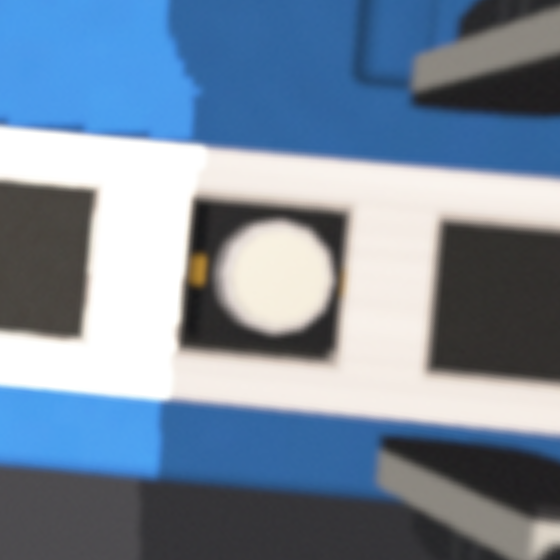

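Call:
move_arm(
  commands=[
    {"slide":[-2,34,0],"spin":0,"grip":-0.2},
    {"slide":[-2,34,0],"spin":0,"grip":-0.2},
    {"slide":[-2,34,0],"spin":0,"grip":-0.2},
    {"slide":[-2,34,0],"spin":0,"grip":-0.2},
    {"slide":[-2,34,0],"spin":0,"grip":-0.2},
    {"slide":[-2,34,0],"spin":0,"grip":-0.2},
    {"slide":[-2,34,0],"spin":0,"grip":-0.2},
    {"slide":[-2,34,0],"spin":0,"grip":-0.2},
    {"slide":[-2,34,0],"spin":0,"grip":-0.2},
    {"slide":[-2,34,0],"spin":0,"grip":-0.2},
    {"slide":[-2,34,0],"spin":0,"grip":-0.2},
    {"slide":[0,0,0],"spin":-0.12,"grip":-0.2},
    {"slide":[0,0,0],"spin":-0.12,"grip":-0.2},
    {"slide":[0,0,0],"spin":-0.12,"grip":-0.2},
    {"slide":[0,0,0],"spin":-0.12,"grip":-0.2},
    {"slide":[0,0,0],"spin":-0.12,"grip":-0.2},
    {"slide":[0,0,0],"spin":0,"grip":-0.2},
    {"slide":[0,0,0],"spin":0,"grip":-0.2},
  ],
)

```text
time: 12.22
eef_pos: [0.4593, -0.3468, 0.1001]
ee_rot: [-3.139, 0.001, 0.509]
ft_force: [0.2, -0.4, -0.1]
grip_width: 0.0512
```

```bash
python3 - <<'E'
from h import *
s=st();im,d=grab_frame('wrist');save('w12',im)
for w,y in mods(im,s,c=(.463,-.348),half=.06): print(delta([w[0],w[1],.0065],s,y))
save('w12r',rectify(im,s,(.463,-.348),.014,.06))
E
```

```text
t 12.2167 pos [ 0.4593 -0.3468  0.1001] rpy [-3.139e+00  8.000e-04  5.089e-01] F [ 0.18 -0.4  -0.1 ] w 0.0512 q [-0.76  0.29 -0.3   0.98 -0.    0.3 ]
mod [ 0.4615 -0.3482] yaw 0.499 size 0.0353 0.0295 area 950
('slide', array([ 1.2,  2.3, 93.6]), 'spin', np.float64(0.01))
```

View pics/w12r.png

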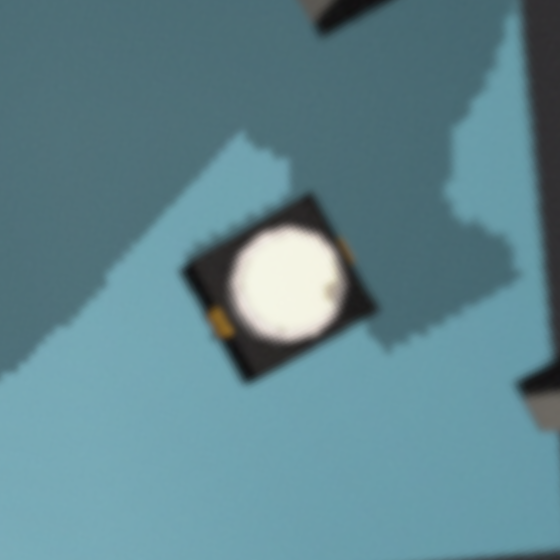

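Call:
move_arm(
  commands=[
    {"slide":[1.2,3.5,20],"spin":0.01,"grip":-0.2},
    {"slide":[0,0,25],"spin":0,"grip":-0.2},
    {"slide":[0,0,25],"spin":0,"grip":-0.2},
    {"slide":[0,0,15],"spin":0,"grip":-0.2},
    {"slide":[0,0,5],"spin":0,"grip":-0.2},
    {"slide":[0,0,0],"spin":0,"grip":-0.2},
    {"slide":[0,0,0],"spin":0,"grip":-0.2},
  ],
)

```text
time: 12.85
eef_pos: [0.4632, -0.3501, 0.0117]
ee_rot: [3.142, -0.0, 0.501]
ft_force: [0.2, 1.1, 0.5]
grip_width: 0.0516
```

```bash
python3 - <<'E'
from h import *
s=st();im,d=grab_frame('wrist');save('w13',im)
save('w13r',rectify(im,s,(.463,-.348),.014,.04))
print(wrist_pix(s['eef_pos'],s))
mods(im,s,c=(.463,-.348),half=.04)
E
```

```text
t 12.85 pos [ 0.4632 -0.3501  0.0117] rpy [ 3.1415 -0.      0.5012] F [0.23 1.13 0.48] w 0.0516 q [-0.76  0.4  -0.37  0.8   0.    0.31]
(np.float64(245.62176687498422), np.float64(251.48165093659134))
mod [ 0.4611 -0.3479] yaw 0.506 size 0.0363 0.0296 area 995
mod [ 0.4385 -0.3718] yaw 0.014 size 0.0328 0.0229 area 541
```

View pics/w13r.png

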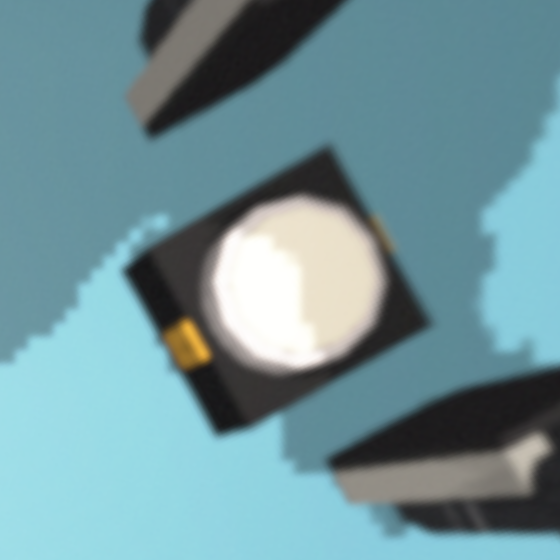

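Call:
move_arm(
  commands=[
    {"slide":[-0.8,-1.3,5],"spin":0,"grip":-0.2},
    {"slide":[0,0,0],"spin":0,"grip":-0.2},
    {"slide":[0,0,0],"spin":0,"grip":1},
    {"slide":[0,0,0],"spin":0,"grip":1},
    {"slide":[0,0,0],"spin":0,"grip":1},
    {"slide":[0,0,0],"spin":0,"grip":1},
    {"slide":[0,0,0],"spin":0,"grip":1},
    {"slide":[0,0,0],"spin":0,"grip":1},
  ],
  force=30,
)

```text
time: 13.57
eef_pos: [0.4621, -0.3497, 0.0071]
ee_rot: [3.14, -0.0, 0.502]
ft_force: [-0.1, 0.5, 5.0]
grip_width: 0.0287
```

Call:
move_arm(
  commands=[
    {"slide":[0,0,-10],"spin":0,"grip":1},
    {"slide":[0,0,-30],"spin":0,"grip":1},
    {"slide":[0,0,-30],"spin":0,"grip":1},
    {"slide":[0,0,-30],"spin":0,"grip":1},
    {"slide":[0,0,0],"spin":0.119,"grip":1},
    {"slide":[0,0,0],"spin":0.119,"grip":1},
    {"slide":[0,0,0],"spin":0.119,"grip":1},
    {"slide":[0,0,0],"spin":0.119,"grip":1},
    {"slide":[0,0,0],"spin":0.116,"grip":1},
    {"slide":[0,0,0],"spin":0,"grip":1},
  ],
)

```text
time: 14.4
eef_pos: [0.4613, -0.3489, 0.1065]
ee_rot: [-3.141, 0.001, -0.092]
ft_force: [0.6, 0.0, -0.5]
grip_width: 0.0291
```

```bash
python3 - <<'E'
from h import *
s=st()
c=np.array([.5146,.0230])-.056*np.array([.0905,.996]);print(c)
print(delta([*c,.1],s,-.0905))
E
```

```text
t 14.4 pos [ 0.4613 -0.3489  0.1065] rpy [-3.1411e+00  5.0000e-04 -9.1900e-02] F [ 0.57  0.03 -0.49] w 0.0291 q [-0.76  0.29 -0.29  0.99  0.    0.9 ]
[ 0.509532 -0.032776]
('slide', array([  19.4, -319.2,    6.5]), 'spin', np.float64(-0.001))
```

Call:
move_arm(
  commands=[
    {"slide":[2.2,-35.4,0],"spin":0,"grip":1},
    {"slide":[2.2,-35.4,0],"spin":0,"grip":1},
    {"slide":[2.2,-35.4,0],"spin":0,"grip":1},
    {"slide":[2.2,-35.4,0],"spin":0,"grip":1},
    {"slide":[2.2,-35.4,0],"spin":0,"grip":1},
    {"slide":[2.2,-35.4,0],"spin":0,"grip":1},
    {"slide":[2.2,-35.4,0],"spin":0,"grip":1},
    {"slide":[2.2,-35.4,0],"spin":0,"grip":1},
    {"slide":[2,-35.4,0],"spin":0,"grip":1},
    {"slide":[0,0,20],"spin":0,"grip":1},
    {"slide":[0,0,20],"spin":0,"grip":1},
    {"slide":[0,0,0],"spin":0,"grip":1},
    {"slide":[0,0,0],"spin":0,"grip":1},
    {"slide":[0,0,0],"spin":0,"grip":1},
  ],
)

```text
time: 15.57
eef_pos: [0.5101, -0.034, 0.067]
ee_rot: [3.142, -0.0, -0.089]
ft_force: [0.5, -0.4, -0.3]
grip_width: 0.029
```

```bash
python3 - <<'E'
from h import *
s=st();im,d=grab_frame('wrist');save('w14',im)
save('w14r',rectify(im,s,(.5095,-.0328),.03,.08))
print(delta([.5095,-.0328,.034],s,-.0905))
E
```

```text
t 15.5667 pos [ 0.5101 -0.034   0.067 ] rpy [ 3.1416e+00 -3.0000e-04 -8.9300e-02] F [ 0.47 -0.44 -0.32] w 0.029 q [-0.19  0.22 -0.47  0.87  0.    1.47]
('slide', array([-0.7, -1.1, 33. ]), 'spin', np.float64(0.001))
```

View pics/w14r.png

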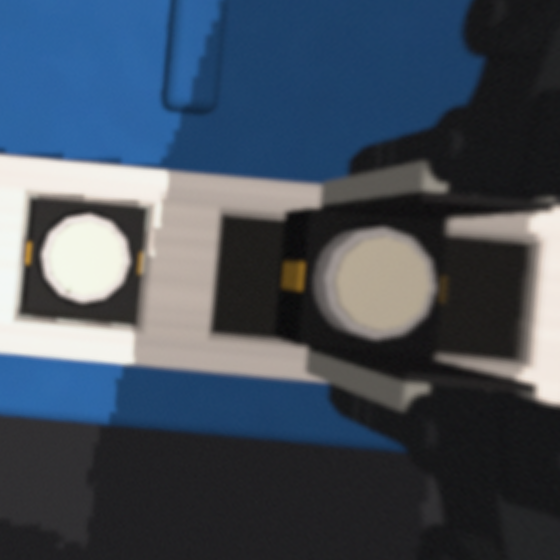

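Call:
move_arm(
  commands=[
    {"slide":[-0.7,-1.1,15],"spin":0,"grip":1},
    {"slide":[0,0,10],"spin":0,"grip":1},
    {"slide":[0,0,4],"spin":0,"grip":1},
    {"slide":[0,0,4],"spin":0,"grip":1},
    {"slide":[0,0,0],"spin":0,"grip":1},
    {"slide":[0,0,0],"spin":0,"grip":1},
  ],
)

```text
time: 16.12
eef_pos: [0.5093, -0.0327, 0.0335]
ee_rot: [-3.142, 0.0, -0.09]
ft_force: [-0.1, -0.2, -0.6]
grip_width: 0.0286
```

```bash
python3 - <<'E'
from h import *
s=st();im,d=grab_frame('wrist');save('w15',im)
save('w15r',rectify(im,s,(.5095,-.0328),.03,.06))
print(delta([.5095,-.0328,.031],s,-.0905))
E
```

```text
t 16.1167 pos [ 0.5093 -0.0327  0.0335] rpy [-3.1416e+00  1.0000e-04 -9.0200e-02] F [-0.07 -0.18 -0.58] w 0.0286 q [-0.19  0.27 -0.5   0.8   0.    1.47]
('slide', array([0.2, 0.1, 2.5]), 'spin', np.float64(0.0))
```

View pics/w15r.png

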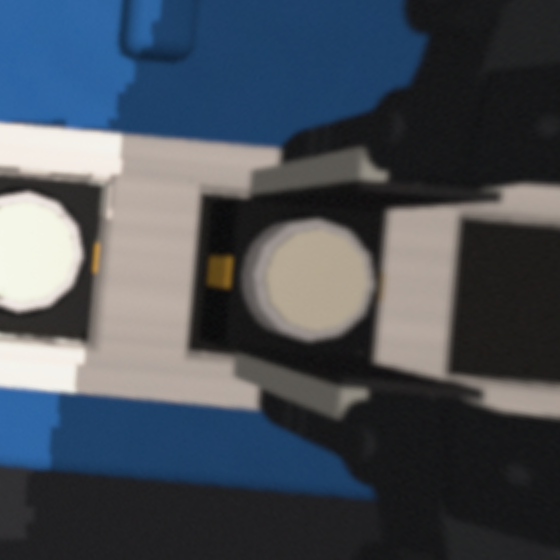

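Call:
move_arm(
  commands=[
    {"slide":[0,0,2.2],"spin":0,"grip":1},
    {"slide":[0,0,0],"spin":0,"grip":1},
    {"slide":[0,0,0],"spin":0,"grip":0.1},
    {"slide":[0,0,0],"spin":0,"grip":-0.1},
    {"slide":[0,0,0],"spin":0,"grip":-0.1},
    {"slide":[0,0,0],"spin":0,"grip":-0.1},
  ],
)

```text
time: 16.67
eef_pos: [0.5093, -0.0325, 0.0313]
ee_rot: [3.142, -0.0, -0.09]
ft_force: [0.1, 0.5, 0.3]
grip_width: 0.0469
```

Call:
move_arm(
  commands=[
    {"slide":[0,0,-10],"spin":0,"grip":-0.1},
    {"slide":[0,0,-30],"spin":0,"grip":-0.1},
    {"slide":[0,0,-30],"spin":0,"grip":-0.1},
    {"slide":[0,35,-40],"spin":0,"grip":-0.1},
    {"slide":[0,10,-40],"spin":0,"grip":-0.1},
    {"slide":[0,0,-40],"spin":0,"grip":-0.1},
    {"slide":[0,0,-40],"spin":0,"grip":-0.1},
    {"slide":[0,0,-40],"spin":0,"grip":-0.1},
    {"slide":[0,0,-40],"spin":0,"grip":-0.1},
    {"slide":[0,0,-20],"spin":0,"grip":-0.1},
    {"slide":[0,0,0],"spin":0,"grip":-0.1},
    {"slide":[0,0,0],"spin":0,"grip":-0.1},
  ],
)

```text
time: 17.67
eef_pos: [0.5066, -0.07, 0.355]
ee_rot: [3.141, -0.004, -0.09]
ft_force: [0.0, 0.2, -0.9]
grip_width: 0.0468
```

```bash
python3 - <<'E'
from h import *
s=st();im,d=grab_frame('wrist');save('w16',im)
save('w16r',rectify(im,s,(.512,-.005),.038,.1))
print([(r['centre'],r['p'],wrist_w(r['centre'],s,.292).round(4)) for r in models.place_of('wrist','lever_bar')])
n=np.array([.512,-.0049]);X=np.array([np.cos(.0905),-np.sin(.0905)])
b=n+.15*X;print('bar pred',b,delta([*b,.36],s,-.0905))
i2,_=grab_frame('top')
print([(r['centre'],r['p'],pix2w('top',r['centre'],z=.292).round(4)) for r in models.place_of('top','lever_bar')])
i3,_=grab_frame('side');save('s16',i3)
print([(r['centre'],r['p'],pix2w('side',r['centre'],z=.292).round(4)) for r in models.place_of('side','lever_bar')])
E
```

```text
t 17.6667 pos [ 0.5066 -0.07    0.355 ] rpy [ 3.1408 -0.0044 -0.09  ] F [ 0.04  0.17 -0.91] w 0.0468 q [-0.26  0.03 -0.06  1.48 -0.    1.4 ]
[([125.1, 439.5], 0.65, array([ 0.6604, -0.0181,  0.292 ]))]
bar pred [ 0.66138615 -0.01845648] ('slide', array([149.5, -65.3,  -5. ]), 'spin', np.float64(0.0))
[([122.8, 261.2], 0.63, array([ 0.664 , -0.0169,  0.292 ]))]
[]
```

View pics/w16.png

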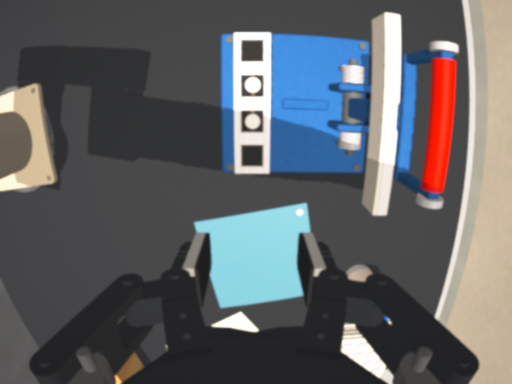

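View pics/w16r.png

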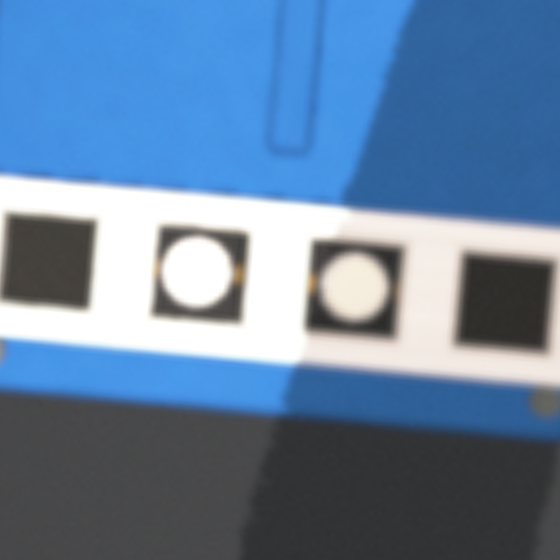

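Call:
move_arm(
  commands=[
    {"slide":[37.4,-16.3,0],"spin":0,"grip":-0.15},
    {"slide":[37.4,-16.3,0],"spin":0,"grip":-0.15},
    {"slide":[37.4,-16.3,0],"spin":0,"grip":-0.15},
    {"slide":[37.4,-16.3,0],"spin":0,"grip":-0.15},
    {"slide":[0,0,0],"spin":0,"grip":-0.15},
    {"slide":[0,0,0],"spin":0,"grip":-0.15},
    {"slide":[0,0,0],"spin":0,"grip":-0.15},
  ],
)

```text
time: 18.55
eef_pos: [0.6601, -0.0182, 0.351]
ee_rot: [3.141, 0.003, -0.09]
ft_force: [-0.8, -0.7, 0.2]
grip_width: 0.0489
```

```bash
python3 - <<'E'
from h import *
s=st();im,d=grab_frame('wrist');save('w17',im)
print([(r['centre'],r['p'],wrist_w(r['centre'],s,.292).round(4)) for r in models.place_of('wrist','lever_bar')])
save('w17r',rectify(im,s,(.6614,-.0185),.292,.07))
print(delta([.6614,-.0185,.30],s,-.0905))
E
```

```text
t 18.55 pos [ 0.6601 -0.0182  0.351 ] rpy [ 3.1415  0.0033 -0.0896] F [-0.84 -0.69  0.2 ] w 0.0489 q [-0.13  0.31  0.27  1.53 -0.    1.54]
[([205.2, 254.2], 0.63, array([ 0.6612, -0.017 ,  0.292 ]))]
('slide', array([ 1.3,  0.2, 51. ]), 'spin', np.float64(0.001))
```

View pics/w17.png

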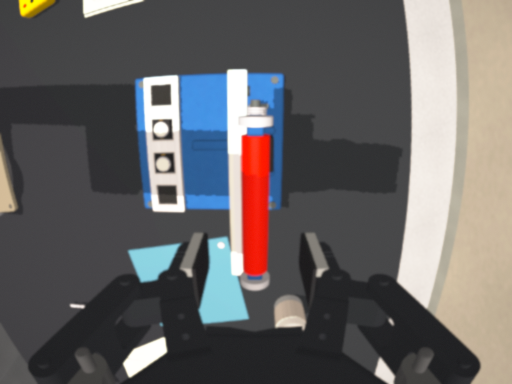

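View pics/w17r.png

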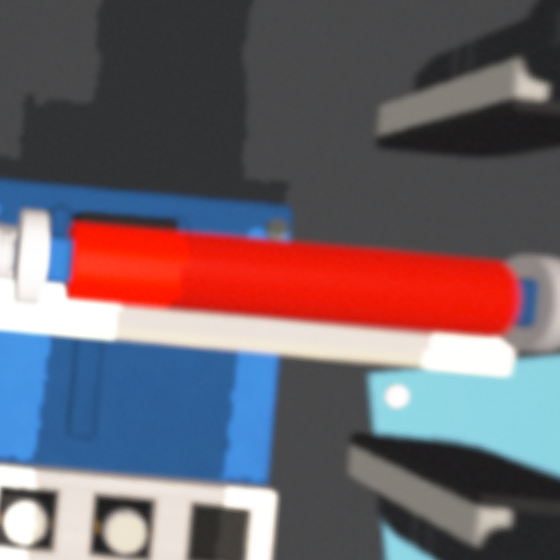

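Call:
move_arm(
  commands=[
    {"slide":[1.5,1.5,20],"spin":0,"grip":-0.15},
    {"slide":[0,0,20],"spin":0,"grip":-0.15},
    {"slide":[0,0,20],"spin":0,"grip":-0.15},
    {"slide":[0,0,15],"spin":0,"grip":-0.15},
    {"slide":[0,0,0],"spin":0,"grip":-0.15},
    {"slide":[0,0,0],"spin":0,"grip":-0.15},
  ],
)

```text
time: 19.15
eef_pos: [0.6605, -0.0203, 0.2778]
ee_rot: [-3.142, 0.001, -0.091]
ft_force: [0.7, -0.3, 0.8]
grip_width: 0.0489
```

```bash
python3 - <<'E'
from h import *
s=st();im,d=grab_frame('wrist');save('w18',im)
i3,_=grab_frame('side');save('s18',cv2.resize(i3[100:280,230:400],None,fx=3,fy=3))
E
```

```text
t 19.15 pos [ 0.6605 -0.0203  0.2778] rpy [-3.1416e+00  1.1000e-03 -9.0700e-02] F [ 0.72 -0.3   0.78] w 0.0489 q [-0.13  0.32  0.13  1.38 -0.    1.53]
```

View pics/w18.png

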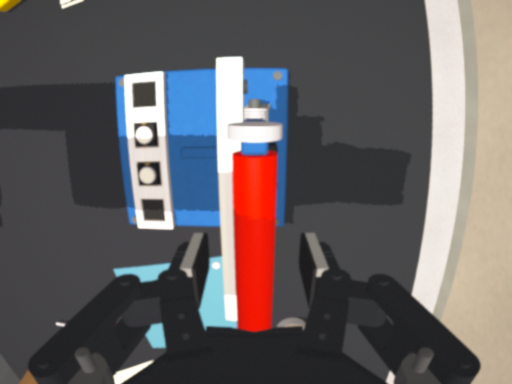

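View pics/s18.png

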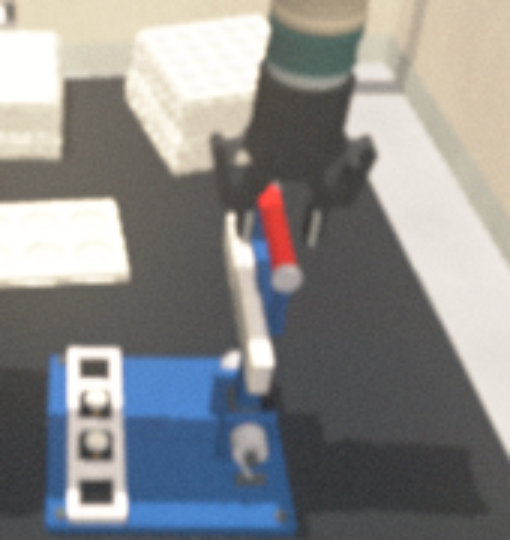

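Call:
move_arm(
  commands=[
    {"slide":[0,0,4],"spin":0,"grip":-0.15},
    {"slide":[0,0,0],"spin":0,"grip":0.2},
    {"slide":[0,0,0],"spin":0,"grip":1},
    {"slide":[0,0,0],"spin":0,"grip":1},
    {"slide":[0,0,0],"spin":0,"grip":1},
    {"slide":[0,0,0],"spin":0,"grip":1},
    {"slide":[0,0,0],"spin":0,"grip":1},
  ],
  force=50,
)

```text
time: 19.83
eef_pos: [0.6604, -0.0198, 0.2744]
ee_rot: [3.141, 0.003, -0.09]
ft_force: [-5.2, -0.3, 3.6]
grip_width: 0.0184
```

```bash
python3 - <<'E'
from h import *
s=st()
E
```

```text
t 19.8333 pos [ 0.6604 -0.0198  0.2744] rpy [ 3.1412e+00  3.1000e-03 -9.0000e-02] F [-5.21 -0.25  3.59] w 0.0184 q [-0.13  0.33  0.13  1.38 -0.    1.53]
```

Call:
move_arm(
  commands=[
    {"slide":[-12,0,0.3],"spin":0,"grip":1},
    {"slide":[-12,0,0.9],"spin":0,"grip":1},
    {"slide":[-11.9,0,1.6],"spin":0,"grip":1},
    {"slide":[-11.8,0,2.2],"spin":0,"grip":1},
    {"slide":[-11.7,0,2.8],"spin":0,"grip":1},
    {"slide":[0,0,0],"spin":0,"grip":1},
  ],
)

```text
time: 20.33
eef_pos: [0.6043, -0.0146, 0.2694]
ee_rot: [3.141, -0.008, -0.09]
ft_force: [0.2, -0.2, 8.5]
grip_width: 0.0187
```

```bash
python3 - <<'E'
from h import *
s=st();im,d=grab_frame('wrist');save('w19',im)
E
```

```text
t 20.3333 pos [ 0.6043 -0.0146  0.2694] rpy [ 3.1415 -0.0078 -0.0899] F [ 0.2  -0.25  8.53] w 0.0187 q [-0.13  0.22 -0.02  1.32  0.    1.53]
```

View pics/w19.png

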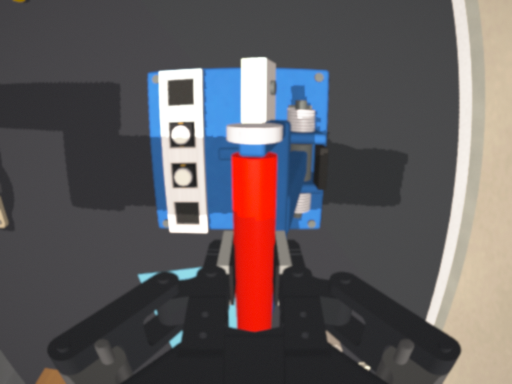

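Call:
move_arm(
  commands=[
    {"slide":[-11.5,0,3.4],"spin":0,"grip":1},
    {"slide":[-11.4,0,4],"spin":0,"grip":1},
    {"slide":[-11.1,0,4.6],"spin":0,"grip":1},
    {"slide":[-10.9,0,5.2],"spin":0,"grip":1},
    {"slide":[-10.6,0,5.7],"spin":0,"grip":1},
    {"slide":[-10.3,0,6.3],"spin":0,"grip":1},
    {"slide":[-9.9,0,6.8],"spin":0,"grip":1},
    {"slide":[-9.5,0,7.3],"spin":0,"grip":1},
    {"slide":[-9.2,0,7.8],"spin":0,"grip":1},
    {"slide":[-8.7,0,8.3],"spin":0,"grip":1},
    {"slide":[0,0,0],"spin":0,"grip":1},
  ],
)

```text
time: 21.3
eef_pos: [0.5018, -0.0051, 0.2071]
ee_rot: [-3.141, -0.006, -0.09]
ft_force: [4.1, 0.7, 0.6]
grip_width: 0.0186
```

```bash
python3 - <<'E'
from h import *
s=st();im,d=grab_frame('wrist');save('w20',im)
i3,_=grab_frame('side');save('s20',cv2.resize(i3[100:280,230:400],None,fx=3,fy=3))
X=np.array([np.cos(.0905),-np.sin(.0905)])
p=s['eef_pos'];print('press x,z rel',(p[:2]-[.512,-.0049])@X-.15, p[2]-.062+.0176)
E
```

```text
t 21.3 pos [ 0.5018 -0.0051  0.2071] rpy [-3.1408 -0.0055 -0.0899] F [4.09 0.7  0.57] w 0.0186 q [-0.14  0.07 -0.33  1.17  0.    1.52]
press x,z rel -0.1601676808083645 0.162742112190224
```

View pics/s20.png

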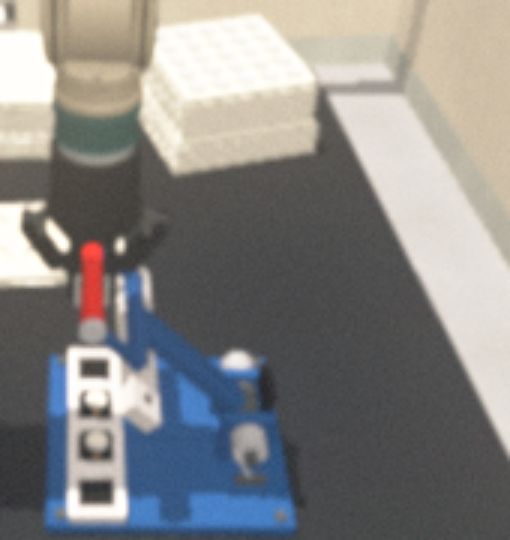

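Call:
move_arm(
  commands=[
    {"slide":[-8.3,0,8.7],"spin":0,"grip":1},
    {"slide":[-7.8,0,9.2],"spin":0,"grip":1},
    {"slide":[-7.3,0,9.5],"spin":0,"grip":1},
    {"slide":[-6.8,0,9.9],"spin":0,"grip":1},
    {"slide":[-6.3,0,10.3],"spin":0,"grip":1},
    {"slide":[-5.7,0,10.6],"spin":0,"grip":1},
    {"slide":[-5.2,0,10.9],"spin":0,"grip":1},
    {"slide":[-4.6,0,11.1],"spin":0,"grip":1},
    {"slide":[-4,0,11.4],"spin":0,"grip":1},
    {"slide":[-3.4,0,11.5],"spin":0,"grip":1},
    {"slide":[-2.8,0,11.7],"spin":0,"grip":1},
    {"slide":[-2.2,0,11.8],"spin":0,"grip":1},
    {"slide":[0,0,0],"spin":0,"grip":1},
  ],
)

```text
time: 22.48
eef_pos: [0.4356, 0.001, 0.0792]
ee_rot: [-3.14, 0.002, -0.09]
ft_force: [0.5, 2.3, 5.3]
grip_width: 0.0184
```

```bash
python3 - <<'E'
from h import *
s=st();im,d=grab_frame('wrist');save('w21',im)
i3,_=grab_frame('side');save('s21',cv2.resize(i3[100:280,230:400],None,fx=3,fy=3))
X=np.array([np.cos(.0905),-np.sin(.0905)])
p=s['eef_pos'];print('press x,z rel',(p[:2]-[.512,-.0049])@X-.15, p[2]-.062+.0176)
E
```

```text
t 22.4833 pos [0.4356 0.001  0.0792] rpy [-3.1403e+00  1.9000e-03 -8.9800e-02] F [0.5  2.32 5.28] w 0.0184 q [-0.15  0.08 -0.61  0.88  0.    1.51]
press x,z rel -0.22662324134225037 0.03475495609608403
```

View pics/w21.png

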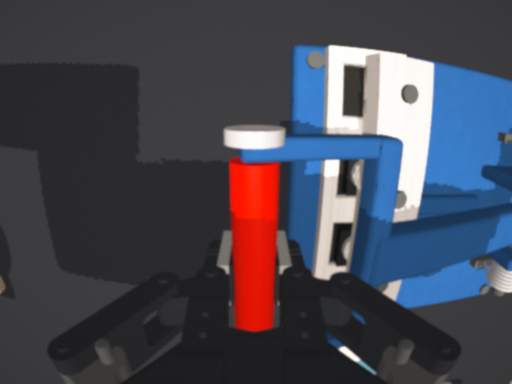

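View pics/s21.png

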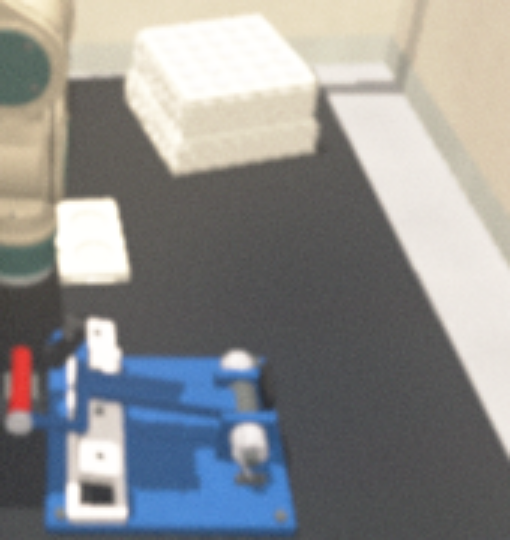

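Call:
move_arm(
  commands=[
    {"slide":[-1.6,0,11.9],"spin":0,"grip":1},
    {"slide":[-0.9,0,12],"spin":0,"grip":1},
    {"slide":[-0.2,0,5],"spin":0,"grip":1},
    {"slide":[-0.1,0,4],"spin":0,"grip":1},
    {"slide":[0,0,3],"spin":0,"grip":1},
    {"slide":[0,0,1],"spin":0,"grip":1},
    {"slide":[0,0,0],"spin":0,"grip":1},
    {"slide":[0,0,0],"spin":0,"grip":1},
    {"slide":[0,0,0],"spin":0,"grip":1},
  ],
)

```text
time: 23.33
eef_pos: [0.4315, 0.0013, 0.0432]
ee_rot: [-3.14, 0.005, -0.09]
ft_force: [-3.1, 3.1, 4.6]
grip_width: 0.018
```

```bash
cat > lv.py <<'E'
from h import *
s=st()
X=np.array([np.cos(.0905),-np.sin(.0905)])
p=s['eef_pos'];print('press x,z rel',(p[:2]-[.512,-.0049])@X-.15, p[2]-.062+.0176)
E
python3 lv.py
```

```text
t 23.3333 pos [0.4315 0.0013 0.0432] rpy [-3.1404  0.0048 -0.0898] F [-3.13  3.1   4.62] w 0.018 q [-0.15  0.13 -0.65  0.79  0.    1.51]
press x,z rel -0.23071887775908784 -0.0012499757410547978
```

Call:
move_arm(
  commands=[
    {"slide":[0,0,2],"spin":0,"grip":1},
    {"slide":[0,0,1],"spin":0,"grip":1},
    {"slide":[0,0,0],"spin":0,"grip":1},
    {"slide":[0,0,0],"spin":0,"grip":1},
  ],
)

```text
time: 23.67
eef_pos: [0.4314, 0.0014, 0.0402]
ee_rot: [-3.14, 0.005, -0.09]
ft_force: [-4.4, 3.0, 6.5]
grip_width: 0.0183
```

```bash
python3 lv.py; python3 - <<'E'
from h import *
im,d=grab_frame('wrist');save('w22',im)
i3,_=grab_frame('side');save('s22',cv2.resize(i3[180:280,230:360],None,fx=5,fy=5,interpolation=cv2.INTER_CUBIC))
E
```

```text
t 23.6667 pos [0.4314 0.0014 0.0402] rpy [-3.1405  0.0048 -0.0898] F [-4.38  3.02  6.46] w 0.0183 q [-0.15  0.14 -0.66  0.78  0.    1.51]
press x,z rel -0.2307949517891489 -0.004174530224003752
```

View pics/w22.png

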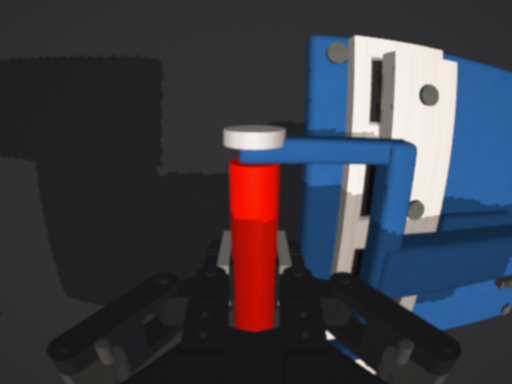

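View pics/s22.png

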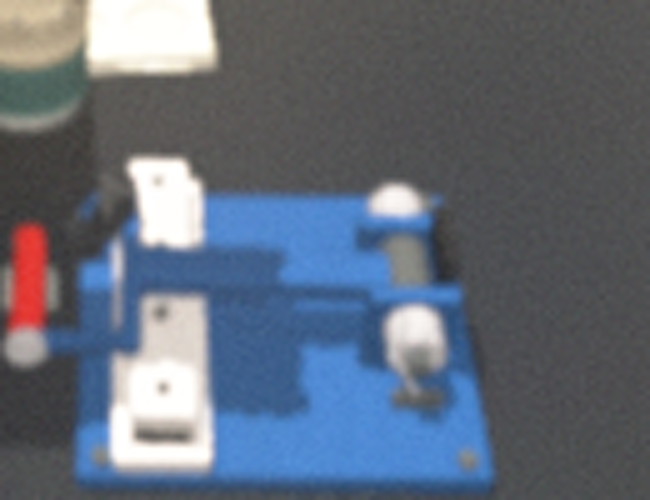

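```bash
python3 - <<'E'
from h import *
s=robot.get_state();im,d=grab_frame('wrist')
K,T=wcal();R=Rn.from_euler('xyz',s['ee_rot']).as_matrix()
def W(r,c):
    v=np.array([(c-K[0,2])/K[0,0],(r-K[1,2])/K[1,1]]);th=np.hypot(*v);u=v/th
    ray=np.array([*(np.tan(th)*u),1.])*d[r,c]
    return R@(T[:3,:3]@ray+T[:3,3])+s['eef_pos']
for rc in [(180,254),(200,254),(220,254),(240,254),(270,254),(300,254),(100,400),(150,420),(60,405),(100,430)]:
    w=W(*rc);print(rc,d[rc].round(4),w.round(4))
t,dt=grab_frame('top')
for rc in [(a,b) for a in range(188,206,3) for b in (245,255)]:
    w=pix2w('top',rc,depth=dt[rc]);print(rc,t[rc],w.round(4))
save('t23',cv2.resize(t[130:230,200:320],None,fx=5,fy=5))
E
```

```text
(180, 254) 0.1098 [0.437  0.0502 0.0779]
(200, 254) 0.1112 [0.4363 0.0427 0.0788]
(220, 254) 0.1138 [0.4356 0.0345 0.0788]
(240, 254) 0.1157 [0.4348 0.0262 0.0795]
(270, 254) 0.1203 [0.4336 0.0119 0.0793]
(300, 254) 0.1273 [ 0.432  -0.0058  0.0777]
(100, 400) 0.118 [0.5047 0.0763 0.0585]
(150, 420) 0.1243 [0.5156 0.0529 0.0591]
(60, 405) 0.1124 [0.5084 0.0946 0.0584]
(100, 430) 0.1148 [0.5196 0.0766 0.0612]
(188, 245) [152 141 120] [0.4595 0.0233 0.473 ]
(188, 255) [162 151 128] [ 0.4607 -0.0011  0.4615]
(191, 245) [158 146 125] [0.4521 0.0231 0.4748]
(191, 255) [182 169 146] [ 0.453  -0.0012  0.4666]
(194, 245) [172 161 138] [0.4449 0.023  0.4728]
(194, 255) [194 181 157] [ 0.4452 -0.0013  0.473 ]
(197, 245) [157 146 125] [0.4373 0.0228 0.4789]
(197, 255) [187 175 151] [ 0.438  -0.0014  0.4709]
(200, 245) [181 169 145] [0.4296 0.0224 0.4899]
(200, 255) [176 164 141] [ 0.43   -0.0014  0.4884]
(203, 245) [187 175 151] [0.4223 0.0223 0.4918]
(203, 255) [179 167 144] [ 0.4226 -0.0015  0.4941]
```

View pics/t23.png

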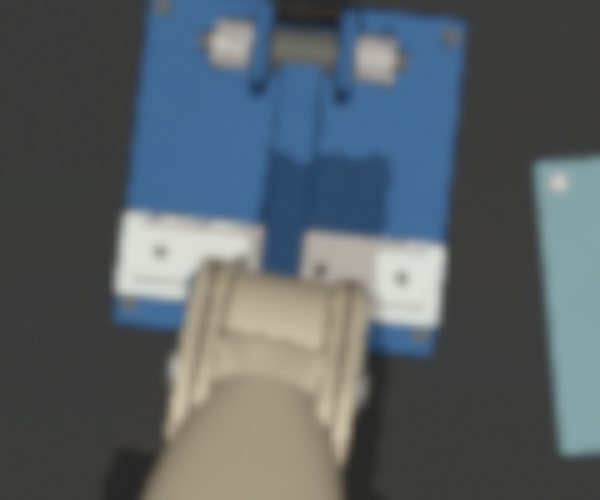

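Call:
move_arm(
  commands=[
    {"slide":[0,0,0],"spin":0,"grip":1},
    {"slide":[0,0,0],"spin":0,"grip":1},
    {"slide":[0,0,0],"spin":0,"grip":1},
    {"slide":[0,0,2],"spin":0,"grip":1},
    {"slide":[0,0,2],"spin":0,"grip":1},
    {"slide":[0,0,0],"spin":0,"grip":1},
  ],
  force=115,
)

```text
time: 24.37
eef_pos: [0.4312, 0.0005, 0.0374]
ee_rot: [3.14, 0.006, -0.087]
ft_force: [-7.6, -0.6, 18.4]
grip_width: 0.0169
```

```bash
cat > bar.py <<'E'
from h import *
s=st();im,d=grab_frame('wrist')
K,T=wcal();R=Rn.from_euler('xyz',s['ee_rot']).as_matrix()
def W(r,c):
    v=np.array([(c-K[0,2])/K[0,0],(r-K[1,2])/K[1,1]]);th=np.hypot(*v);u=v/th
    ray=np.array([*(np.tan(th)*u),1.])*d[r,c]
    return R@(T[:3,:3]@ray+T[:3,3])+s['eef_pos']
P=np.array([W(r,c) for r in range(185,290) for c in range(248,262)])
print('bar top z',np.percentile(P[:,2],[20,50,90]).round(4),'minus tcp',(np.median(P[:,2])-s['eef_pos'][2]).round(4))
P=np.array([W(r,c) for r in range(90,130,3) for c in range(400,430,3)]);print('platen top',np.median(P[:,2]).round(4), 'from plane at nest?')
E
python3 bar.py
```

```text
t 24.3667 pos [0.4312 0.0005 0.0374] rpy [ 3.1399  0.0059 -0.087 ] F [-7.63 -0.59 18.44] w 0.0169 q [-0.15  0.14 -0.66  0.78 -0.    1.51]
bar top z [0.0715 0.072  0.0728] minus tcp 0.0346
platen top 0.0544 from plane at nest?
```

Call:
move_arm(
  commands=[
    {"slide":[0,0,1.5],"spin":0,"grip":1},
    {"slide":[0,0,0],"spin":0,"grip":1},
    {"slide":[0,0,0],"spin":0,"grip":1},
    {"slide":[0,0,0],"spin":0,"grip":1},
  ],
)

```text
time: 24.75
eef_pos: [0.4312, 0.0005, 0.0373]
ee_rot: [3.14, 0.006, -0.087]
ft_force: [-12.6, 0.4, 32.2]
grip_width: 0.0175
```

```bash
python3 bar.py
```

```text
t 24.75 pos [0.4312 0.0005 0.0373] rpy [ 3.1397  0.006  -0.0868] F [-12.62   0.36  32.19] w 0.0175 q [-0.15  0.14 -0.66  0.78 -0.    1.51]
bar top z [0.0715 0.072  0.0728] minus tcp 0.0347
platen top 0.0542 from plane at nest?
```

Call:
move_arm(
  commands=[
    {"slide":[0,0,-3],"spin":0,"grip":1},
    {"slide":[0.3,0,-12],"spin":0,"grip":1},
    {"slide":[0.9,0,-12],"spin":0,"grip":1},
    {"slide":[1.6,0,-11.9],"spin":0,"grip":1},
    {"slide":[2.2,0,-11.8],"spin":0,"grip":1},
    {"slide":[2.8,0,-11.7],"spin":0,"grip":1},
    {"slide":[0,0,0],"spin":0,"grip":1},
  ],
)

```text
time: 25.38
eef_pos: [0.4391, 0.0011, 0.0987]
ee_rot: [-3.139, 0.005, -0.091]
ft_force: [-5.0, 23.3, 7.8]
grip_width: 0.0171
```

```bash
sed -i 's/+.0176/+.0247/' lv.py; python3 lv.py; python3 bar.py
```

```text
t 25.3833 pos [0.4391 0.0011 0.0987] rpy [-3.1391  0.0054 -0.0912] F [-4.98 23.29  7.8 ] w 0.0171 q [-0.15  0.07 -0.58  0.93  0.    1.52]
press x,z rel -0.22311507484767185 0.061400010595454385
t 25.3833 pos [0.4391 0.0011 0.0987] rpy [-3.1391  0.0054 -0.0912] F [-4.98 23.29  7.8 ] w 0.0171 q [-0.15  0.07 -0.58  0.93  0.    1.52]
bar top z [0.1309 0.1313 0.1321] minus tcp 0.0326
platen top 0.0893 from plane at nest?
```

Call:
move_arm(
  commands=[
    {"slide":[3.4,-1,-11.5],"spin":0,"grip":1},
    {"slide":[4,-0.8,-11.4],"spin":0,"grip":1},
    {"slide":[4.6,0,-11.1],"spin":0,"grip":1},
    {"slide":[5.2,0,-10.9],"spin":0,"grip":1},
    {"slide":[0,0,0],"spin":0,"grip":1},
  ],
)

```text
time: 25.85
eef_pos: [0.4581, 0.0018, 0.1444]
ee_rot: [-3.138, 0.002, -0.09]
ft_force: [-5.3, 21.5, 9.7]
grip_width: 0.0174
```

```bash
python3 lv.py
```

```text
t 25.85 pos [0.4581 0.0018 0.1444] rpy [-3.1378e+00  2.3000e-03 -8.9900e-02] F [-5.26 21.49  9.69] w 0.0174 q [-0.14  0.05 -0.49  1.03  0.    1.52]
press x,z rel -0.2042550196225586 0.10708615148133233
```

Call:
move_arm(
  commands=[
    {"slide":[0,-1.5,0],"spin":0,"grip":1},
    {"slide":[0,0,0],"spin":0,"grip":1},
    {"slide":[0,0,0],"spin":0,"grip":1},
  ],
)

```text
time: 26.1
eef_pos: [0.4571, 0.0019, 0.1426]
ee_rot: [3.141, 0.004, -0.091]
ft_force: [-3.2, 16.4, 7.9]
grip_width: 0.0171
```

```bash
python3 lv.py; python3 - <<'E'
from h import *
s=robot.get_state();print(s['torque'],s['joint_torque']);im,d=grab_frame('wrist');save('w24',im)
E
```

```text
t 26.1 pos [0.4571 0.0019 0.1426] rpy [ 3.1413  0.0038 -0.0907] F [-3.22 16.39  7.93] w 0.0171 q [-0.14  0.05 -0.49  1.03 -0.    1.52]
press x,z rel -0.20531934219751574 0.1052560244653378
[ 3.40031401  0.92259391 -1.46999968] [  5.71539894 -26.87440753  26.42323315  -1.59395099  -0.67071749
  -0.2583319 ]
```

View pics/w24.png

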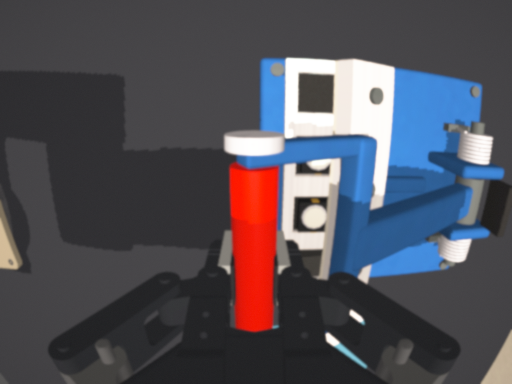

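Call:
move_arm(
  commands=[
    {"slide":[5.7,-1.5,-10.6],"spin":0,"grip":1},
    {"slide":[6.3,-1,-10.3],"spin":0,"grip":1},
    {"slide":[6.8,0,-9.9],"spin":0,"grip":1},
    {"slide":[7.3,0,-9.5],"spin":0,"grip":1},
    {"slide":[0,0,0],"spin":0,"grip":1},
  ],
)

```text
time: 26.57
eef_pos: [0.4839, 0.001, 0.1855]
ee_rot: [3.139, 0.004, -0.09]
ft_force: [-10.3, 16.1, 13.6]
grip_width: 0.0172
```

```bash
python3 lv.py
```

```text
t 26.5667 pos [0.4839 0.001  0.1855] rpy [ 3.1387  0.0037 -0.0895] F [-10.35  16.06  13.64] w 0.0172 q [-0.13  0.06 -0.39  1.13 -0.    1.53]
press x,z rel -0.17849870131132384 0.14819918303303528
```

Call:
move_arm(
  commands=[
    {"slide":[7,-1,-9.8],"spin":0,"grip":1},
    {"slide":[8.3,-0.5,-8.7],"spin":0,"grip":1},
    {"slide":[8.7,0,-8.3],"spin":0,"grip":1},
    {"slide":[9.2,0,-7.8],"spin":0,"grip":1},
    {"slide":[9.5,0,-7.3],"spin":0,"grip":1},
    {"slide":[9.9,0,-6.8],"spin":0,"grip":1},
    {"slide":[10.3,0,-6.3],"spin":0,"grip":1},
    {"slide":[0,0,0],"spin":0,"grip":1},
  ],
)

```text
time: 27.23
eef_pos: [0.5487, -0.0052, 0.2435]
ee_rot: [3.134, -0.002, -0.091]
ft_force: [-10.7, -20.6, 20.6]
grip_width: 0.0171
```

```bash
python3 lv.py
```

```text
t 27.2333 pos [ 0.5487 -0.0052  0.2435] rpy [ 3.1339e+00 -2.4000e-03 -9.0900e-02] F [-10.67 -20.58  20.57] w 0.0171 q [-0.12  0.13 -0.18  1.26 -0.01  1.54]
press x,z rel -0.11344734312757404 0.20618062286825756
```

Call:
move_arm(
  commands=[
    {"slide":[-0.5,2,-1],"spin":0,"grip":1},
    {"slide":[0,1,0],"spin":0,"grip":1},
    {"slide":[0,0,0],"spin":0,"grip":1},
  ],
)

```text
time: 27.48
eef_pos: [0.5471, -0.005, 0.2426]
ee_rot: [-3.141, -0.002, -0.09]
ft_force: [-5.6, 21.6, 17.9]
grip_width: 0.0169
```

```bash
python3 lv.py;python3 bar.py
```

```text
t 27.4833 pos [ 0.5471 -0.005   0.2426] rpy [-3.1408e+00 -1.7000e-03 -8.9900e-02] F [-5.64 21.58 17.94] w 0.0169 q [-0.13  0.13 -0.18  1.26  0.    1.53]
press x,z rel -0.11500172732843489 0.20528121930988685
t 27.4833 pos [ 0.5471 -0.005   0.2426] rpy [-3.1408e+00 -1.7000e-03 -8.9900e-02] F [-5.64 21.58 17.94] w 0.0169 q [-0.13  0.13 -0.18  1.26  0.    1.53]
bar top z [0.2712 0.2716 0.2724] minus tcp 0.029
platen top 0.0001 from plane at nest?
```

Call:
move_arm(
  commands=[
    {"slide":[0,-1.4,-1.5],"spin":0,"grip":1},
    {"slide":[10.6,0,-5.7],"spin":0,"grip":1},
    {"slide":[10.9,0,-5.2],"spin":0,"grip":1},
    {"slide":[11.1,0,-4.6],"spin":0,"grip":1},
    {"slide":[11.4,0,-4],"spin":0,"grip":1},
    {"slide":[0,0,0],"spin":0,"grip":1},
  ],
  force=45,
)

```text
time: 28.03
eef_pos: [0.5947, -0.0093, 0.2654]
ee_rot: [3.139, -0.009, -0.09]
ft_force: [-2.8, 16.7, 18.5]
grip_width: 0.0172
```

```bash
python3 lv.py;python3 bar.py
```

```text
t 28.0333 pos [ 0.5947 -0.0093  0.2654] rpy [ 3.1389 -0.0086 -0.0899] F [-2.84 16.71 18.51] w 0.0172 q [-0.12  0.2  -0.05  1.31 -0.    1.54]
press x,z rel -0.06721017946976453 0.22807199731721106
t 28.0333 pos [ 0.5947 -0.0093  0.2654] rpy [ 3.1389 -0.0086 -0.0899] F [-2.84 16.71 18.51] w 0.0172 q [-0.12  0.2  -0.05  1.31 -0.    1.54]
bar top z [0.2917 0.2922 0.2929] minus tcp 0.0268
platen top 0.0 from plane at nest?
```

Call:
move_arm(
  commands=[
    {"slide":[11.5,0,-3.4],"spin":0,"grip":1},
    {"slide":[11.7,0,-2.8],"spin":0,"grip":1},
    {"slide":[11.8,0,-2.2],"spin":0,"grip":1},
    {"slide":[11.9,0,-1.6],"spin":0,"grip":1},
    {"slide":[6,0,-0.5],"spin":0,"grip":1},
    {"slide":[6,0,-0.4],"spin":0,"grip":1},
    {"slide":[4,0,-0.2],"spin":0,"grip":1},
    {"slide":[0,0,0],"spin":0,"grip":1},
    {"slide":[0,0,0],"spin":0,"grip":1},
  ],
)

```text
time: 28.83
eef_pos: [0.658, -0.0154, 0.2779]
ee_rot: [3.137, -0.013, -0.09]
ft_force: [0.5, -18.2, 15.8]
grip_width: 0.017
```

```bash
python3 lv.py;python3 bar.py
```

```text
t 28.8333 pos [ 0.658  -0.0154  0.2779] rpy [ 3.1374 -0.0134 -0.0902] F [  0.55 -18.16  15.84] w 0.017 q [-0.12  0.31  0.11  1.36 -0.    1.54]
press x,z rel -0.003625027732775149 0.24060795849091415
t 28.8333 pos [ 0.658  -0.0154  0.2779] rpy [ 3.1374 -0.0134 -0.0902] F [  0.55 -18.16  15.84] w 0.017 q [-0.12  0.31  0.11  1.36 -0.    1.54]
bar top z [0.3015 0.302  0.3028] minus tcp 0.0241
platen top 0.0 from plane at nest?
```

Call:
move_arm(
  commands=[
    {"slide":[2,1,0],"spin":0,"grip":1},
    {"slide":[2,0,0],"spin":0,"grip":1},
    {"slide":[0,0,0],"spin":0,"grip":1},
    {"slide":[0,0,0],"spin":0,"grip":1},
  ],
)

```text
time: 29.22
eef_pos: [0.661, -0.0156, 0.278]
ee_rot: [3.14, -0.012, -0.09]
ft_force: [-0.5, 6.1, 19.1]
grip_width: 0.0172
```

```bash
python3 lv.py
```

```text
t 29.2167 pos [ 0.661  -0.0156  0.278 ] rpy [ 3.14   -0.0118 -0.0898] F [-0.51  6.09 19.09] w 0.0172 q [-0.12  0.31  0.12  1.37 -0.    1.54]
press x,z rel -0.0006755268210258403 0.24073692213444275
```

Call:
move_arm(
  commands=[
    {"slide":[1.5,0,0],"spin":0,"grip":1},
    {"slide":[0,0,0],"spin":0,"grip":1},
    {"slide":[0,0,0],"spin":0,"grip":1},
  ],
)

```text
time: 29.47
eef_pos: [0.661, -0.0156, 0.278]
ee_rot: [3.14, -0.009, -0.09]
ft_force: [-4.7, -0.7, 22.4]
grip_width: 0.0173
```

```bash
python3 lv.py
```

```text
t 29.4667 pos [ 0.661  -0.0156  0.278 ] rpy [ 3.1397 -0.0088 -0.0899] F [-4.72 -0.67 22.43] w 0.0173 q [-0.12  0.32  0.13  1.37 -0.    1.54]
press x,z rel -0.0006859218137424405 0.24072319347840765
```

Call:
move_arm(
  commands=[
    {"slide":[-1,0,0],"spin":0,"grip":0.4},
    {"slide":[0,0,0],"spin":0,"grip":0.1},
    {"slide":[0,0,0],"spin":0,"grip":-0.15},
    {"slide":[0,0,0],"spin":0,"grip":-0.15},
    {"slide":[0,0,-10],"spin":0,"grip":-0.15},
    {"slide":[0,0,-25],"spin":0,"grip":-0.15},
    {"slide":[0,0,-30],"spin":0,"grip":-0.15},
    {"slide":[0,0,0],"spin":0,"grip":-0.15},
    {"slide":[0,0,0],"spin":0,"grip":-0.15},
  ],
  force=30,
)

```text
time: 30.22
eef_pos: [0.6591, -0.015, 0.3381]
ee_rot: [3.141, -0.005, -0.09]
ft_force: [-0.6, 0.5, -0.0]
grip_width: 0.0491
```

```bash
python3 - <<'E'
from h import *
s=st();im,d=grab_frame('wrist');save('w25',im)
i3,_=grab_frame('side');save('s25',cv2.resize(i3[100:280,230:400],None,fx=3,fy=3))
print([(r['centre'],r['p'],wrist_w(r['centre'],s,.292).round(4)) for r in models.place_of('wrist','lever_bar')])
E
```

```text
t 30.2167 pos [ 0.6591 -0.015   0.3381] rpy [ 3.1413 -0.0049 -0.0899] F [-0.55  0.54 -0.03] w 0.0491 q [-0.12  0.3   0.23  1.49 -0.    1.54]
[([216.4, 256.9], 0.79, array([ 0.6621, -0.0173,  0.292 ])), ([307.2, 289.2], 0.31, array([ 0.6817, -0.1023,  0.292 ]))]
```

View pics/w25.png

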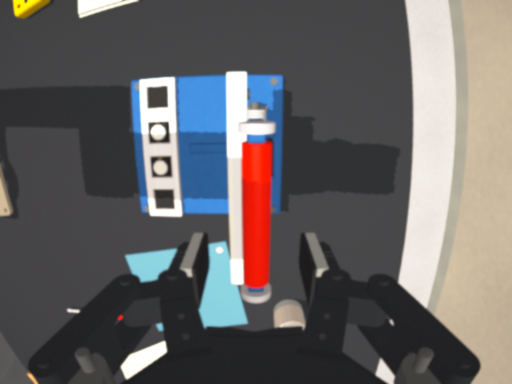

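View pics/s25.png

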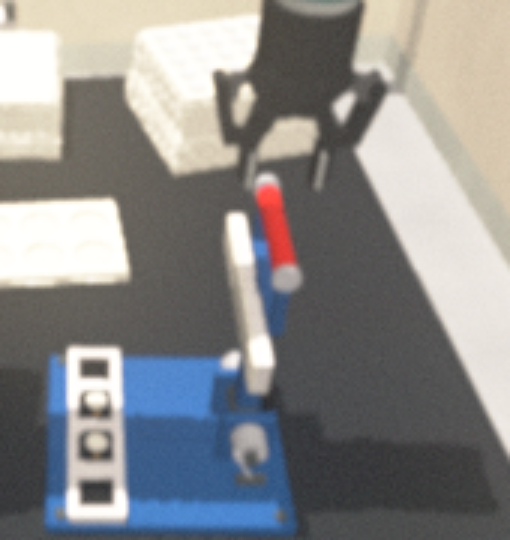

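Call:
move_arm(
  commands=[
    {"slide":[0,0,-20],"spin":0,"grip":-0.15},
    {"slide":[-36.8,-6.2,0],"spin":0,"grip":-0.15},
    {"slide":[-36.8,-6.2,0],"spin":0,"grip":-0.15},
    {"slide":[-36.8,-6.2,0],"spin":0,"grip":-0.15},
    {"slide":[-36.8,-6.2,0],"spin":0,"grip":-0.15},
    {"slide":[0,0,38],"spin":0,"grip":-0.15},
    {"slide":[0,0,38],"spin":0,"grip":-0.15},
    {"slide":[0,0,38],"spin":0,"grip":-0.15},
    {"slide":[0,0,38],"spin":0,"grip":-0.15},
    {"slide":[0,0,38],"spin":0,"grip":-0.15},
    {"slide":[0,0,38],"spin":0,"grip":-0.15},
    {"slide":[0,0,30],"spin":0,"grip":-0.15},
    {"slide":[0,0,0],"spin":0,"grip":-0.15},
    {"slide":[0,0,0],"spin":0,"grip":-0.15},
  ],
)

```text
time: 31.53
eef_pos: [0.5103, 0.0233, 0.0948]
ee_rot: [3.142, 0.007, -0.09]
ft_force: [0.2, 0.4, 0.0]
grip_width: 0.0493
```

```bash
python3 - <<'E'
from h import *
s=st();im,d=grab_frame('wrist');save('w26',im)
save('w26r',rectify(im,s,(.5121,-.005),.038,.08))
save('w26q',rectify(im,s,(.5146,.023),.038,.04))
E
```

```text
t 31.5333 pos [0.5103 0.0233 0.0948] rpy [ 3.1415  0.0069 -0.09  ] F [0.15 0.43 0.04] w 0.0493 q [-0.08  0.2  -0.44  0.94 -0.    1.58]
```

View pics/w26r.png

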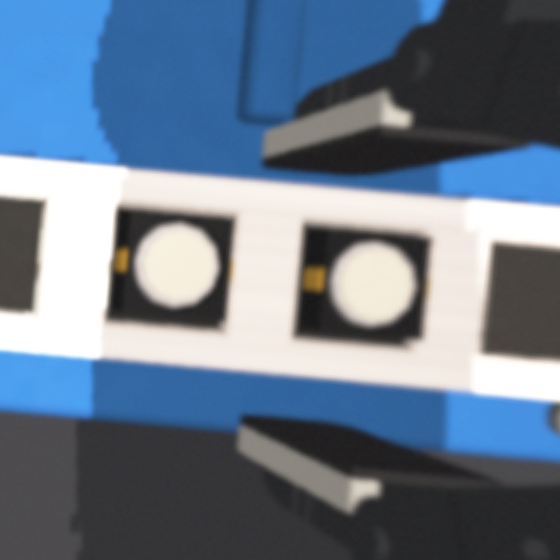

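View pics/w26q.png

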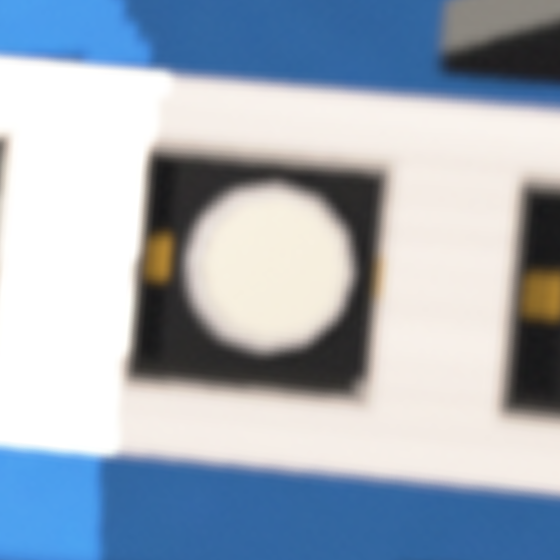

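```bash
cat > cells.py <<'E'
from h import *
s=robot.get_state();K,T=wcal();R=Rn.from_euler('xyz',s['ee_rot']).as_matrix()
ds=[grab_frame('wrist') for _ in range(4)];im=ds[0][0];d=np.mean([x[1] for x in ds],0)
rr,cc=np.mgrid[0:384,0:512]
v=np.stack([(cc-K[0,2])/K[0,0],(rr-K[1,2])/K[1,1]],-1);th=np.linalg.norm(v,axis=-1,keepdims=True)
ray=np.concatenate([np.tan(th)*v/np.maximum(th,1e-9),np.ones_like(th)],-1)*d[...,None]
W=(ray@T[:3,:3].T+T[:3,3])@R.T+s['eef_pos']
for nm,c in (('+28',(.5146,.023)),('-28',(.5095,-.0328))):
    u=W[...,:2]-np.array(c);r=np.hypot(u[...,0],u[...,1]);zz=W[...,2]
    X=np.array([np.cos(.0905),-np.sin(.0905)]);Y=np.array([-X[1],X[0]])
    a=np.abs(u@X);b=np.abs(u@Y);br=im.max(2)
    m=(zz>.02)&(zz<.05)
    cell=m&(r<.008);hold=m&(a>.009)&(a<.013)&(b>.009)&(b<.013)&(br<90);nest=m&(a>.02)&(a<.026)&(b<.02)&(br>150)
    print(nm,[(k,q.sum(),np.median(zz[q]).round(4) if q.any() else None) for k,q in(('cell',cell),('hold',hold),('nest',nest))])
E
python3 cells.py
```

```text
+28 [('cell', np.int64(335), np.float64(0.0365)), ('hold', np.int64(96), np.float64(0.0366)), ('nest', np.int64(716), np.float64(0.0285))]
-28 [('cell', np.int64(240), np.float64(0.0365)), ('hold', np.int64(75), np.float64(0.0365)), ('nest', np.int64(531), np.float64(0.0285))]
```

Call:
move_arm(
  commands=[
    {"slide":[4.3,-1,20],"spin":0,"grip":-0.15},
    {"slide":[0,0,20],"spin":0,"grip":-0.15},
    {"slide":[0,0,15],"spin":0,"grip":-0.15},
    {"slide":[0,0,5],"spin":0,"grip":-0.15},
    {"slide":[0,0,0],"spin":0,"grip":-0.15},
    {"slide":[0,0,0],"spin":0,"grip":-0.15},
  ],
)

```text
time: 32.28
eef_pos: [0.5187, 0.0236, 0.0382]
ee_rot: [-3.142, -0.002, -0.09]
ft_force: [-0.7, -0.6, 0.6]
grip_width: 0.0487
```

```bash
python3 - <<'E'
from h import *
s=st();im,d=grab_frame('wrist')
save('w27',rectify(im,s,(.5146,.023),.038,.04))
E
```

```text
t 32.2833 pos [0.5187 0.0236 0.0382] rpy [-3.1415e+00 -1.7000e-03 -9.0000e-02] F [-0.71 -0.62  0.61] w 0.0487 q [-0.08  0.27 -0.48  0.81  0.    1.58]
```

View pics/w27.png

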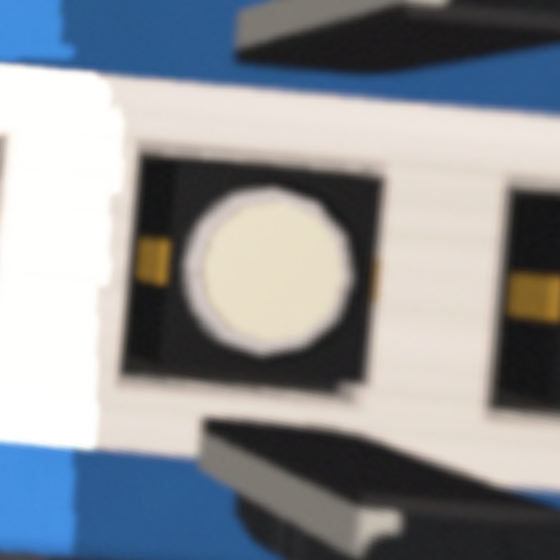

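Call:
move_arm(
  commands=[
    {"slide":[-3.3,0,3],"spin":0,"grip":-0.15},
    {"slide":[0,0,3.3],"spin":0,"grip":-0.15},
    {"slide":[0,0,0],"spin":0,"grip":-0.15},
    {"slide":[0,0,0],"spin":0,"grip":1},
    {"slide":[0,0,0],"spin":0,"grip":1},
    {"slide":[0,0,0],"spin":0,"grip":1},
    {"slide":[0,0,0],"spin":0,"grip":1},
    {"slide":[0,0,0],"spin":0,"grip":1},
    {"slide":[0,0,0],"spin":0,"grip":1},
  ],
  force=30,
)

```text
time: 33.08
eef_pos: [0.5148, 0.024, 0.0311]
ee_rot: [-3.142, -0.001, -0.09]
ft_force: [-0.2, -0.2, 2.7]
grip_width: 0.0288
```

Call:
move_arm(
  commands=[
    {"slide":[0,0,-6],"spin":0,"grip":1},
    {"slide":[0,0,-20],"spin":0,"grip":1},
    {"slide":[0,0,-30],"spin":0,"grip":1},
    {"slide":[0,0,-30],"spin":0,"grip":1},
    {"slide":[0,0,0],"spin":0,"grip":1},
  ],
)

```text
time: 33.5
eef_pos: [0.5189, 0.0237, 0.1227]
ee_rot: [-3.141, -0.01, -0.09]
ft_force: [1.7, -0.0, 0.4]
grip_width: 0.029
```

```bash
python3 - <<'E'
from h import *
s=st();im,d=grab_frame('wrist');save('w28',im)
print([(r['centre'],r['p'],wrist_w(r['centre'],s,.0).round(4)) for r in models.place_of('wrist','tray')])
print(delta([.476,.297,.12],s))
E
```

```text
t 33.5 pos [0.5189 0.0237 0.1227] rpy [-3.1414 -0.0103 -0.0899] F [ 1.69 -0.03  0.39] w 0.029 q [-0.08  0.17 -0.41  0.99  0.    1.58]
[]
('slide', array([ -67.2, -268.3,    2.7]), 'spin', np.float64(0.0))
```

View pics/w28.png

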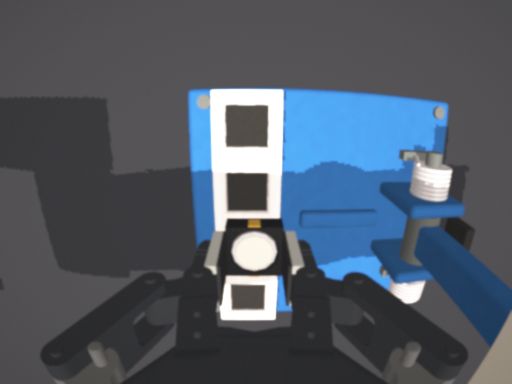

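Call:
move_arm(
  commands=[
    {"slide":[-8.4,-33.5,0],"spin":0,"grip":1},
    {"slide":[-8.4,-33.5,0],"spin":0,"grip":1},
    {"slide":[-8.4,-33.5,0],"spin":0,"grip":1},
    {"slide":[-8.4,-33.5,0],"spin":0,"grip":1},
    {"slide":[-8.4,-33.5,0],"spin":0,"grip":1},
    {"slide":[-8.4,-33.5,0],"spin":0,"grip":1},
    {"slide":[-8.4,-33.5,0],"spin":0,"grip":1},
    {"slide":[0,0,0],"spin":0,"grip":1},
    {"slide":[0,0,0],"spin":0,"grip":1},
    {"slide":[0,0,0],"spin":0,"grip":1},
  ],
)

```text
time: 34.43
eef_pos: [0.4758, 0.2621, 0.1154]
ee_rot: [3.14, 0.002, -0.09]
ft_force: [0.4, -0.3, -0.2]
grip_width: 0.0289
```

```bash
python3 - <<'E'
from h import *
s=st();im,d=grab_frame('wrist');save('w29',im)
save('w29r',rectify(im,s,(.476,.33),.012,.12))
print([(r['centre'],r['p'],wrist_w(r['centre'],s,.0).round(4)) for r in models.place_of('wrist','tray')])
E
```

```text
t 34.4333 pos [0.4758 0.2621 0.1154] rpy [ 3.1396e+00  2.4000e-03 -8.9500e-02] F [ 0.37 -0.27 -0.21] w 0.0289 q [ 0.38  0.22 -0.35  1.   -0.    2.05]
[([109.6, 251.1], 0.59, array([0.4799, 0.3288, 0.    ]))]
```

View pics/w29r.png

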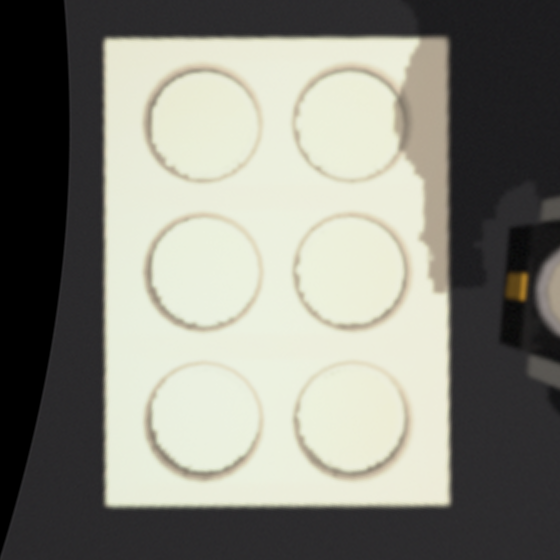

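Call:
move_arm(
  commands=[
    {"slide":[0.6,-37,0],"spin":0,"grip":1},
    {"slide":[0,0,30],"spin":0,"grip":1},
    {"slide":[0,0,30],"spin":0,"grip":1},
    {"slide":[0,0,25],"spin":0,"grip":1},
    {"slide":[0,0,0],"spin":0,"grip":1},
    {"slide":[0,0,0],"spin":0,"grip":1},
  ],
)

```text
time: 35.03
eef_pos: [0.4795, 0.2976, 0.0304]
ee_rot: [3.139, 0.004, -0.092]
ft_force: [0.6, 0.3, 0.4]
grip_width: 0.0287
```

```bash
python3 - <<'E'
from h import *
s=st();im,d=grab_frame('wrist');save('w30',im)
save('w30r',rectify(im,s,(.4797,.299),.012,.07))
print(delta([.4797,.2989,.0135],s))
E
```

```text
t 35.0333 pos [0.4795 0.2976 0.0304] rpy [ 3.1391  0.0039 -0.0919] F [0.65 0.27 0.42] w 0.0287 q [ 0.44  0.36 -0.38  0.84 -0.    2.1 ]
('slide', array([ 0.1, -1.3, 16.9]), 'spin', np.float64(0.0))
```

View pics/w30r.png

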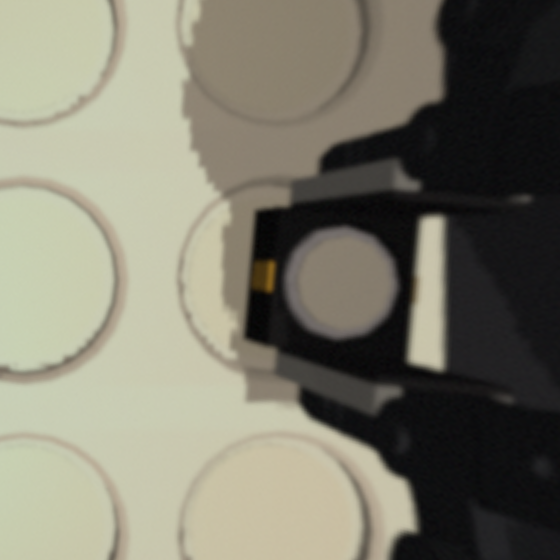

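Call:
move_arm(
  commands=[
    {"slide":[0,-1,9],"spin":0,"grip":1},
    {"slide":[0,0,5],"spin":0,"grip":1},
    {"slide":[0,0,2],"spin":0,"grip":1},
    {"slide":[0,0,0],"spin":0,"grip":1},
    {"slide":[0,0,0],"spin":0,"grip":1},
  ],
)

```text
time: 35.5
eef_pos: [0.4811, 0.3007, 0.0161]
ee_rot: [-3.141, -0.0, -0.09]
ft_force: [-0.5, 0.5, -0.1]
grip_width: 0.0284
```

```bash
python3 - <<'E'
from h import *
s=st();im,d=grab_frame('wrist')
save('w31r',rectify(im,s,(.4797,.299),.012,.07))
print(delta([.4797,.2989,.0125],s))
E
```

```text
t 35.5 pos [0.4811 0.3007 0.0161] rpy [-3.1414e+00 -3.0000e-04 -9.0000e-02] F [-0.53  0.54 -0.13] w 0.0284 q [ 0.44  0.38 -0.39  0.8   0.    2.11]
('slide', array([-1.2,  1.9,  3.6]), 'spin', np.float64(0.0))
```

View pics/w31r.png

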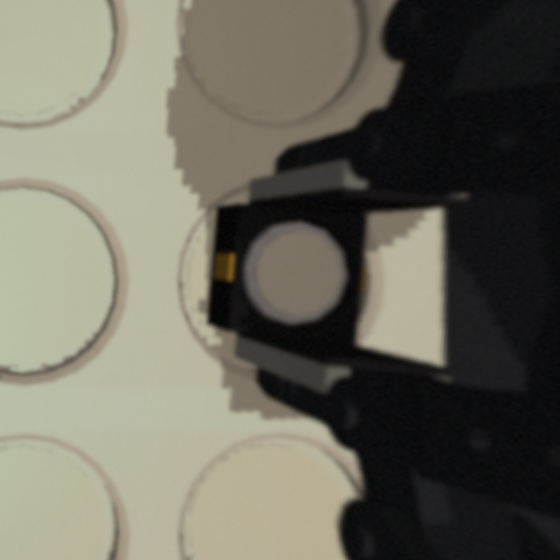

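Correct by (−1.2, 1.5) and go down, then release.

Call:
move_arm(
  commands=[
    {"slide":[-1.2,1.5,1.5],"spin":0,"grip":1},
    {"slide":[0,0,1.7],"spin":0,"grip":1},
    {"slide":[0,0,0],"spin":0,"grip":1},
    {"slide":[0,0,0],"spin":0,"grip":1},
  ],
)

```text
time: 35.88
eef_pos: [0.4794, 0.2992, 0.0124]
ee_rot: [3.141, 0.0, -0.09]
ft_force: [-1.0, 0.2, 0.3]
grip_width: 0.0288
```

Call:
move_arm(
  commands=[
    {"slide":[0,0,0],"spin":0,"grip":0.1},
    {"slide":[0,0,0],"spin":0,"grip":-0.1},
    {"slide":[0,0,0],"spin":0,"grip":-0.1},
    {"slide":[0,0,0],"spin":0,"grip":-0.1},
  ],
)

```text
time: 36.22
eef_pos: [0.4797, 0.2993, 0.0126]
ee_rot: [-3.142, -0.0, -0.09]
ft_force: [0.0, -1.0, 0.6]
grip_width: 0.0472
```

Call:
move_arm(
  commands=[
    {"slide":[0,0,-10],"spin":0,"grip":-0.1},
    {"slide":[0,0,-30],"spin":0,"grip":-0.1},
    {"slide":[0,0,-30],"spin":0,"grip":-0.1},
    {"slide":[0,0,-30],"spin":0,"grip":-0.1},
    {"slide":[0,0,0],"spin":0,"grip":-0.1},
    {"slide":[0,0,0],"spin":0,"grip":-0.1},
  ],
)

```text
time: 36.72
eef_pos: [0.4819, 0.3003, 0.1159]
ee_rot: [-3.138, -0.006, -0.09]
ft_force: [-0.1, 0.2, -0.1]
grip_width: 0.0472
```

```bash
python3 - <<'E'
from h import *
s=st();im,d=grab_frame('wrist');save('w32',im)
save('w32r',rectify(im,s,(.4797,.299),.018,.07))
print(delta([.5095,-.0328,.12],s))
E
```

```text
t 36.7167 pos [0.4819 0.3003 0.1159] rpy [-3.1384 -0.0055 -0.09  ] F [-0.06  0.17 -0.13] w 0.0472 q [ 0.44  0.26 -0.31  1.   -0.    2.1 ]
('slide', array([ 57.5, 329.3,  -4.1]), 'spin', np.float64(0.0))
```

View pics/w32r.png

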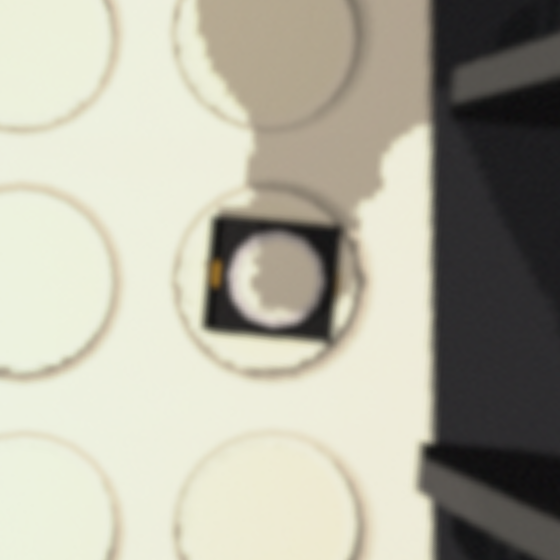

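Call:
move_arm(
  commands=[
    {"slide":[5.7,33,0],"spin":0,"grip":-0.15},
    {"slide":[5.7,33,0],"spin":0,"grip":-0.15},
    {"slide":[5.7,33,0],"spin":0,"grip":-0.15},
    {"slide":[5.7,33,0],"spin":0,"grip":-0.15},
    {"slide":[5.7,33,0],"spin":0,"grip":-0.15},
    {"slide":[5.7,33,0],"spin":0,"grip":-0.15},
    {"slide":[5.7,33,0],"spin":0,"grip":-0.15},
    {"slide":[5.7,33,0],"spin":0,"grip":-0.15},
    {"slide":[5.7,33,0],"spin":0,"grip":-0.15},
    {"slide":[5.7,33,0],"spin":0,"grip":-0.15},
    {"slide":[0,0,25],"spin":0,"grip":-0.15},
    {"slide":[0,0,25],"spin":0,"grip":-0.15},
    {"slide":[0,0,0],"spin":0,"grip":-0.15},
    {"slide":[0,0,0],"spin":0,"grip":-0.15},
    {"slide":[0,0,0],"spin":0,"grip":-0.15},
  ],
)

```text
time: 38.02
eef_pos: [0.5062, -0.0342, 0.0624]
ee_rot: [-3.141, 0.001, -0.09]
ft_force: [0.2, 0.7, 0.1]
grip_width: 0.0492
```

```bash
python3 - <<'E'
from h import *
s=st();im,d=grab_frame('wrist');save('w33',im)
save('w33r',rectify(im,s,(.5095,-.0328),.038,.04))
print(delta([.5095,-.0328,.0315],s))
E
```

```text
t 38.0167 pos [ 0.5062 -0.0342  0.0624] rpy [-3.1414e+00  1.4000e-03 -8.9600e-02] F [0.23 0.67 0.13] w 0.0492 q [-0.19  0.23 -0.48  0.86  0.    1.47]
('slide', array([ 3.2, -1.7, 30.9]), 'spin', np.float64(0.0))
```

View pics/w33r.png

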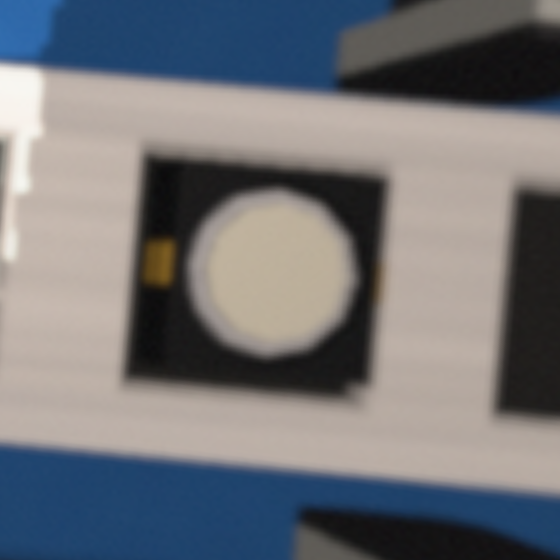

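Call:
move_arm(
  commands=[
    {"slide":[3.8,-2,10],"spin":0,"grip":-0.15},
    {"slide":[0,0,12],"spin":0,"grip":-0.15},
    {"slide":[0,0,5],"spin":0,"grip":-0.15},
    {"slide":[0,0,0],"spin":0,"grip":-0.15},
    {"slide":[0,0,0],"spin":0,"grip":-0.15},
  ],
)

```text
time: 38.48
eef_pos: [0.5107, -0.0326, 0.0356]
ee_rot: [-3.142, 0.0, -0.09]
ft_force: [-0.1, -0.3, -1.2]
grip_width: 0.049
```

```bash
python3 - <<'E'
from h import *
s=st()
print(delta([.5102,-.0325,.0313],s))
E
```

```text
t 38.4833 pos [ 0.5107 -0.0326  0.0356] rpy [-3.1416e+00  3.0000e-04 -8.9500e-02] F [-0.14 -0.35 -1.23] w 0.049 q [-0.19  0.27 -0.5   0.8  -0.    1.47]
('slide', array([-0.5, -0.1,  4.3]), 'spin', np.float64(0.0))
```

Call:
move_arm(
  commands=[
    {"slide":[-0.5,0,4.2],"spin":0,"grip":-0.15},
    {"slide":[0,0,0],"spin":0,"grip":-0.15},
    {"slide":[0,0,0],"spin":0,"grip":1},
    {"slide":[0,0,0],"spin":0,"grip":1},
    {"slide":[0,0,0],"spin":0,"grip":1},
    {"slide":[0,0,0],"spin":0,"grip":1},
    {"slide":[0,0,0],"spin":0,"grip":1},
    {"slide":[0,0,0],"spin":0,"grip":1},
  ],
  force=30,
)

```text
time: 39.15
eef_pos: [0.5107, -0.033, 0.0318]
ee_rot: [3.141, -0.001, -0.09]
ft_force: [0.2, -0.2, 2.2]
grip_width: 0.0291
```

Call:
move_arm(
  commands=[
    {"slide":[0,0,-6],"spin":0,"grip":1},
    {"slide":[0,0,-20],"spin":0,"grip":1},
    {"slide":[0,0,-30],"spin":0,"grip":1},
    {"slide":[0,0,-30],"spin":0,"grip":1},
    {"slide":[0,0,0],"spin":0,"grip":1},
    {"slide":[0,0,0],"spin":0,"grip":1},
  ],
)

```text
time: 39.65
eef_pos: [0.512, -0.0332, 0.1197]
ee_rot: [3.141, -0.005, -0.09]
ft_force: [1.4, -0.3, 0.2]
grip_width: 0.0288
```

```bash
python3 - <<'E'
from h import *
s=st();im,d=grab_frame('wrist');save('w34',im)
print(delta([.4797+.064,.2989,.1159],s))
E
```

```text
t 39.65 pos [ 0.512  -0.0332  0.1197] rpy [ 3.1411 -0.0048 -0.09  ] F [ 1.44 -0.31  0.25] w 0.0288 q [-0.19  0.16 -0.42  0.98 -0.    1.47]
('slide', array([   1.7, -333.6,    3.8]), 'spin', np.float64(0.0))
```

View pics/w34.png

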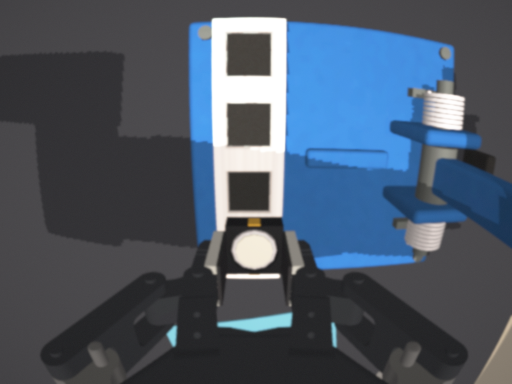

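Call:
move_arm(
  commands=[
    {"slide":[0.2,-36,0],"spin":0,"grip":1},
    {"slide":[0.2,-36,0],"spin":0,"grip":1},
    {"slide":[0.2,-36,0],"spin":0,"grip":1},
    {"slide":[0.2,-36,0],"spin":0,"grip":1},
    {"slide":[0.2,-36,0],"spin":0,"grip":1},
    {"slide":[0.2,-36,0],"spin":0,"grip":1},
    {"slide":[0.2,-36,0],"spin":0,"grip":1},
    {"slide":[0.2,-36,0],"spin":0,"grip":1},
    {"slide":[0.1,-36,0],"spin":0,"grip":1},
    {"slide":[0,0,30],"spin":0,"grip":1},
    {"slide":[0,0,30],"spin":0,"grip":1},
    {"slide":[0,0,25],"spin":0,"grip":1},
    {"slide":[0,0,0],"spin":0,"grip":1},
    {"slide":[0,0,0],"spin":0,"grip":1},
    {"slide":[0,0,0],"spin":0,"grip":1},
  ],
)

```text
time: 40.95
eef_pos: [0.541, 0.2895, 0.0325]
ee_rot: [3.141, 0.0, -0.09]
ft_force: [-0.3, 0.1, -0.2]
grip_width: 0.0286
```

```bash
python3 - <<'E'
from h import *
s=st();im,d=grab_frame('wrist');save('w35',im)
save('w35r',rectify(im,s,(.5437,.299),.012,.1))
print(delta([.5437,.2989,.0125],s))
E
```

```text
t 40.95 pos [0.541  0.2895 0.0325] rpy [ 3.1414e+00  4.0000e-04 -9.0300e-02] F [-0.3   0.06 -0.18] w 0.0286 q [ 0.39  0.42 -0.27  0.87 -0.    2.05]
('slide', array([ 1.8, -9.6, 20. ]), 'spin', np.float64(0.0))
```

View pics/w35r.png

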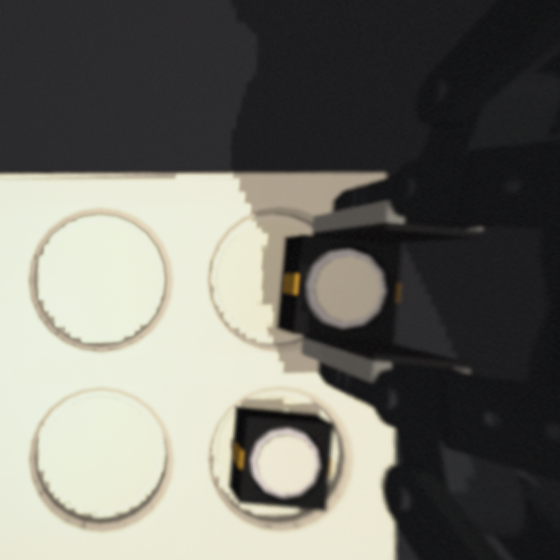

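Call:
move_arm(
  commands=[
    {"slide":[1.8,-9.4,5],"spin":0,"grip":1},
    {"slide":[0,0,8],"spin":0,"grip":1},
    {"slide":[0,0,3],"spin":0,"grip":1},
    {"slide":[0,0,0],"spin":0,"grip":1},
    {"slide":[0,0,0],"spin":0,"grip":1},
  ],
)

```text
time: 41.42
eef_pos: [0.5433, 0.2987, 0.0161]
ee_rot: [3.141, 0.001, -0.09]
ft_force: [0.4, -0.3, -0.2]
grip_width: 0.0289
```

```bash
python3 - <<'E'
from h import *
s=st();im,d=grab_frame('wrist')
save('w36r',rectify(im,s,(.5437,.299),.012,.07))
print(delta([.5437,.2989,.0125],s))
E
```

```text
t 41.4167 pos [0.5433 0.2987 0.0161] rpy [ 3.1411e+00  7.0000e-04 -9.0000e-02] F [ 0.39 -0.34 -0.19] w 0.0289 q [ 0.4   0.45 -0.27  0.85 -0.    2.06]
('slide', array([ 0.4, -0.2,  3.6]), 'spin', np.float64(0.0))
```

View pics/w36r.png

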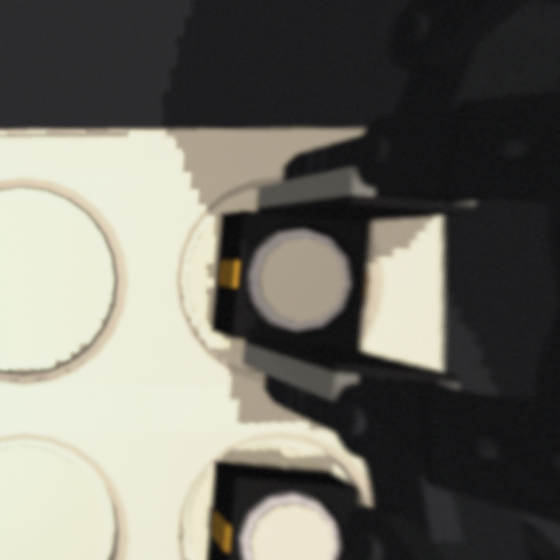

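Call:
move_arm(
  commands=[
    {"slide":[0.3,0,1.8],"spin":0,"grip":1},
    {"slide":[0,0,1.6],"spin":0,"grip":1},
    {"slide":[0,0,0],"spin":0,"grip":1},
    {"slide":[0,0,0],"spin":0,"grip":0.2},
    {"slide":[0,0,0],"spin":0,"grip":0.02},
    {"slide":[0,0,0],"spin":0,"grip":0.02},
    {"slide":[0,0,0],"spin":0,"grip":0.02},
  ],
)

```text
time: 42.05
eef_pos: [0.5441, 0.2989, 0.0131]
ee_rot: [-3.141, -0.0, -0.09]
ft_force: [-0.3, 0.1, 0.5]
grip_width: 0.0418
```

Call:
move_arm(
  commands=[
    {"slide":[0,0,-10],"spin":0,"grip":0},
    {"slide":[0,0,-30],"spin":0,"grip":0},
    {"slide":[0,0,-30],"spin":0,"grip":0},
    {"slide":[0,0,-35],"spin":0,"grip":0},
    {"slide":[0,0,-35],"spin":0,"grip":0},
    {"slide":[-20,35,0],"spin":0,"grip":0},
    {"slide":[-30,20,0],"spin":0,"grip":0},
    {"slide":[0,0,0],"spin":0,"grip":0},
    {"slide":[0,0,0],"spin":0,"grip":0},
  ],
)

```text
time: 42.8
eef_pos: [0.4865, 0.2474, 0.1531]
ee_rot: [3.141, 0.002, -0.091]
ft_force: [-0.0, -0.2, -0.0]
grip_width: 0.0429
```

```bash
python3 - <<'E'
from h import *
s=st();im,d=grab_frame('wrist');save('w37',im)
save('w37r',rectify(im,s,(.51,.31),.018,.09))
i3,_=grab_frame('side');save('s37',i3)
i2,_=grab_frame('top');save('t37',i2)
print([(r['centre'],r['p'],pix2w('top',r['centre'],z=.292).round(4)) for r in models.place_of('top','lever_bar')])
E
```

```text
t 42.8 pos [0.4865 0.2474 0.1531] rpy [ 3.1409e+00  1.9000e-03 -9.0600e-02] F [-0.01 -0.18 -0.  ] w 0.0429 q [ 0.35  0.19 -0.3   1.08  0.    2.01]
[([122.4, 262.6], 0.68, array([ 0.6653, -0.021 ,  0.292 ]))]
```

View pics/w37r.png

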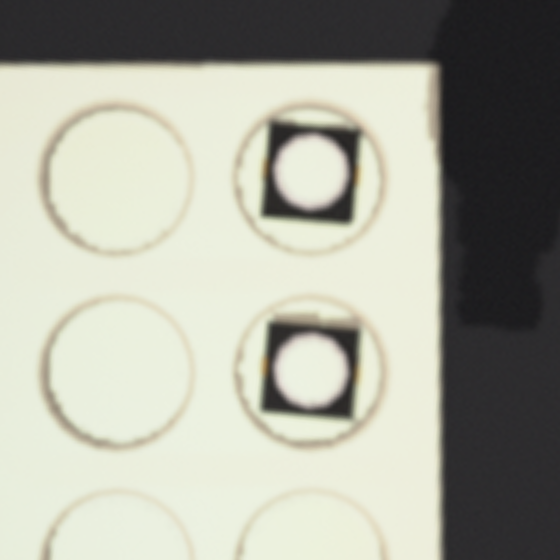

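View pics/s37.png

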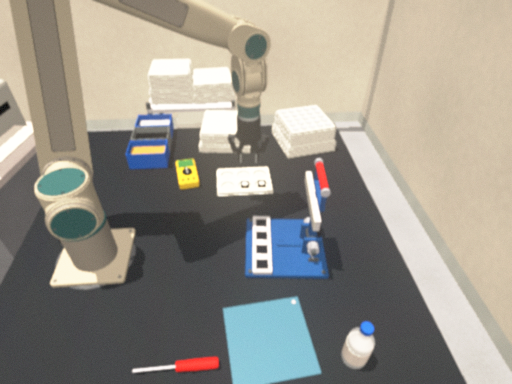

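View pics/t37.png

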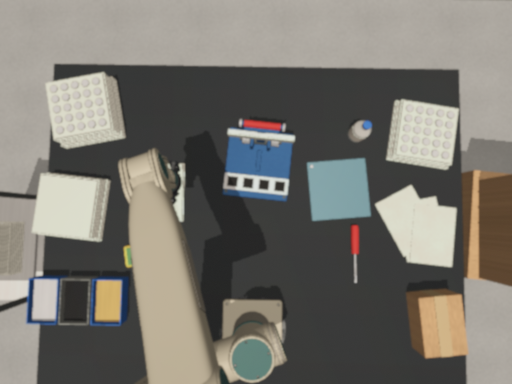

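```bash
python3 - <<'E'
from h import *
s=st();im,d=grab_frame('wrist');K,T=wcal();R=Rn.from_euler('xyz',s['ee_rot']).as_matrix()
rr,cc=np.mgrid[0:384,0:512]
v=np.stack([(cc-K[0,2])/K[0,0],(rr-K[1,2])/K[1,1]],-1);th=np.linalg.norm(v,axis=-1,keepdims=True)
W=((np.concatenate([np.tan(th)*v/th,np.ones_like(th)],-1)*d[...,None])@T[:3,:3].T+T[:3,3])@R.T+s['eef_pos']
for w in [(.544,.299),(.4797,.299)]:
    u=W[...,:2]-np.array(w);b=np.abs(u).max(-1)
    for nm,m in (('all',b<.011),('+x',(b<.011)&(u[...,0]>.006)),('-x',(b<.011)&(u[...,0]<-.006)),('+y',(b<.011)&(u[...,1]>.006)),('-y',(b<.011)&(u[...,1]<-.006))):
        print(w,nm,m.sum(),np.median(W[...,2][m]).round(4))
b=np.hypot(*(W[...,:2]-np.array([.512,.332])).transpose(2,0,1))<.006;print('tray top',np.median(W[...,2][b]))
E
```

```text
t 43.0 pos [0.4907 0.2493 0.1537] rpy [-3.1406e+00 -1.9000e-03 -8.9800e-02] F [-0.04  0.39 -0.27] w 0.0428 q [ 0.35  0.2  -0.3   1.07  0.    2.01]
(0.544, 0.299) all 516 0.0179
(0.544, 0.299) +x 114 0.0178
(0.544, 0.299) -x 121 0.0178
(0.544, 0.299) +y 119 0.0178
(0.544, 0.299) -y 108 0.0178
(0.4797, 0.299) all 535 0.0179
(0.4797, 0.299) +x 125 0.0178
(0.4797, 0.299) -x 122 0.0178
(0.4797, 0.299) +y 127 0.0178
(0.4797, 0.299) -y 118 0.0179
tray top 0.012306266701120616
```

Both tops are flat at 18 mm (6 mm floor + 12 mm holder, cells flush).

```bash
python3 -c "
from bench import job
print(job.finish_job())"
```

```text
the job is handed in; nothing more can be done
None
```

The job is done and handed in. Only two modules were present. I seated both cell-up in the nest's middle pockets, pressed them, brought the lever back to rest, and laid each flat in its own tray pocket.

**Pressing:** At 50 N grip the bar slipped in the fingers and stopped about 6 mm short of the bottom. I raised the grip to 115 N and reached the lower stop, with the bar top at 72 mm and the force rising without further movement.

**Easing back:** I held the lever the whole way up and released it only once it was against its rear stop. The path was slightly off true, so there were sideways forces of up to about 23 N and the bar crept about 10 mm through the fingers.

**Last checks:**
- **Cells:** before the modules left the nest, depth readings put the cell and holder tops level to about 0.1 mm.
- **Tray:** both module tops read 17.8–17.9 mm at every edge, against an expected 18 mm, so they lie flat on the pocket floors.
- **Lever and bystanders:** the lever is upright. The bottle and screwdriver look unmoved in the last top view, and the multimeter, mostly hidden by the arm there, looks unmoved in the side view.

**Disagreement:** the top camera read about 3–4 mm low in x compared with the wrist camera, so I worked from the wrist camera.

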